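Swap the finger plane kept behind the varnish jars

TASK

Clear the two varnish jars off the bench stand, standing both upright in the low wooden tray, then take the large finger plane from behind them and set it down in the middle of the cork mat. Put the small finger plane, which lies loose on the bench, in the large one's place on the stand, centred on the rectangular pad and lying lengthwise along the backboard. Only then put the jars back upright, each on the spot where it stood at the start.

Things in the scene. Friction and masses are not known exactly. Their poses are not given: they have to be found in the camera images.
- stand: Fixed light-wood stand: board 12 mm thick, x -80 to +70, y -80 to +80 mm about its origin (on the bench, z up). A backboard runs along y, inner face at x +60, 10 mm thick, top 52 mm above the bench. Flush cork pads: two round, 62 mm across, at x -40, y +43 and -43 mm (a jar stands on each at first), and behind them one rectangular, 40 (x) x 74 (y) mm, at x +15, y 0. Place and yaw vary.
- stand_bed (a point): Centre of the stand's rectangular pad, on the board's top face, 12 mm above the bench; axes as the stand's. The large plane stands here at the start; the small one belongs here at the end. The tool chest left of the robot has a drawer standing open, its front about 0.25 m from the base axis, 0.08 to 0.12 m high: a wide shoulder cannot turn left past it, yet reaches all by leaning the fingers to the left.
- tray: Fixed low medium-brown wooden tray, 180 (x) x 100 (y) mm outside, rim 14 mm high, walls 6 mm, floor top 6 mm above the bench; room for the two jars one behind the other along its x axis. Origin: centre of its underside. Place and yaw vary a little.
- mat: Fixed cork mat, 80 x 80 x 4 mm thick, lying on the bench. Origin: centre of its underside. It and the small plane lie side by side beyond the tray, either one on the left.
- jar_short: Loose glass jar, the shorter, wider of the two on the stand: 58 mm across up to 75 mm, then a brown lid 49 mm across; 89 mm high in all, about 0.16 kg. Origin: centre of its underside, z up. It starts on the left or right round pad, the tall jar on the other. (A third, black-lidded jar at the back of the bench is fixed, no part of the job.)
- jar_tall: Loose glass jar, the taller and slimmer of the two: 48 mm diameter up to 95 mm height, then a lid of 40 mm diameter, 109 mm high in all, about 0.16 kg. Origin: centre of its underside, z up.
- plane_large: Loose brass finger plane, 29 (x) x 60 (y) x 31 mm high, about 0.18 kg. Origin: centre of its sole (underside), y along its length. The sole is 28 mm wide, 4 mm thick; grip the two upright cheeks, 26 mm over both (across x), 4 to 22 mm above the sole. The jars stand about 8 to 20 mm in front of it, the backboard 30 mm behind.
- plane_small: Loose brass finger plane of the same shape, 18 (x) x 38 (y) x 20 mm high, about 0.05 kg, lying on the bench beside the mat. Origin: centre of its sole, y along its length. The sole is 18 mm wide and 3 mm thick; the cheeks are 16 mm over both (across x), between 3 and 14 mm above the sole.

How it is judged:
By the outcome, as a careful person would: the job done as asked, in the order asked, and still so for the second after the job is handed in, with the robot touching nothing.
It also fails if it takes over 128 s, if anything falls off the work surface, if the arm or the gripper's body presses on something with over 40 N, if the wrist force passes 120 N, or if a joint passes its speed limit or range.

ROBOT

A 7-joint arm with a two-finger parallel gripper is mounted at the origin on the work surface; the furniture and walls round the work are solid. World frame = base frame: x ahead of the robot, y to its left, z up, the work surface at z = 0. Lengths are in m, angles in rad, forces in N, time in s.
With the tool pointing down it reaches from about 0.4 to 0.85 m from the base axis. Payload 4.5 kg.
Tool frame: the origin (TCP) lies midway between the tips of the shut fingers; the grasp point (between the pads) lies 19 mm behind it; z points along the fingers, y is the direction in which the jaws open and shut (so a half turn about z gives the same grasp; the last joint's range is limited). The gripper opens to 88 mm and grips with 3 to 60 N. Pads are 18 mm wide; open, the fingers measure 123 mm over their backs; the gripper's body (75 mm by 187 mm) begins 45 mm behind the grasp point.
Start: joints at [1.245, 0.689, -0.195, 1.565, 0.157, 0.902, -0.215], TCP at [0.22, -0.585, 0.239] pointing down, gripper open.
Joint ranges: [-3.01, 3.01], [-0.46, 2.08], [-1.47, 1.51], [0.13, 2.56], [-1, 4.14], [0.04, 2.09], [-2.66, 2.66]. Speed limits (rad/s): [2.57, 2.57, 3.14, 3.14, 3.14, 3.14, 3.14].

INTERFACE

Orientations are given as a unit quaternion [x, y, z, w].
In Python, from plant import r gives the robot as it stands. The module is installed in compiled form; this text tells all that it offers.
- The arm moves only by the tool carry_out, never from a script. Its argument "commands" is a list of rows, each a list of 6 numbers: the shift along the tool's x, y, z in m, then the turn, a rotation vector about the tool's x, y, z in degrees. In form: [[dx, dy, dz, wx, wy, wz], ...]. A call has 1 to 12 rows; each row is the pose to reach, as a shift and turn from the pose commanded when the call began, along the tool's axes at that moment; what a row does not reach only later rows make up. A row lasts 1/10 s, in which the tool goes at most 50 mm and 8.59 degrees, less where a joint would pass 70% of its speed; a pose out of reach is approached as far as the arm can. A call with a gripper value outside its range is refused whole. "fingers" is the closure in counts, from 0 (fully open) to 255 (shut), set as the call begins (left out, the last holds). The fingers move at their own pace and stop on an object; "grip_force" is the grip in N (left out, the last holds). Time passes only in rows, so rows that repeat a pose let the fingers close. It gives the time, the measured TCP pose, the force and the opening at its end, in the units of the state.
- r.get_state(): the state, without advancing time (a new reading comes with each control period).
- r.snapshot(name): name is "scene" or "top" or "wrist"; returns a dict with "img" (384x512x3 uint8, blue, green, red), "intrinsics" (3x3 intrinsics, pixels), "k1" (the pictures are not rectified: a ray, as slopes to the right and down, at radius r is drawn at 1 + k1 r^2 times it, then the intrinsics apply), "extrinsics" (4x4, takes a point from camera to world coordinates); the wrist camera has in their place "tool_from_camera" (4x4, takes a point from camera to tool coordinates, whose origin is the TCP and whose axes are the flange's). Camera axes: x right, y down, z forward; pixel columns grow to the right and rows downward; lengths in m; the calibration is good to about 2 mm. A picture is of the moment at which its call begins: read the wrist's pose just before it. There is no depth.
- r.finish_job(): hands the job in, once; it reports no verdict.
Trained networks look in a picture, given as the dict that the camera call returned (one of the last four; its "shot" number tells which), for a name from the list of things; names that differ only in an ending like _2 or _b are one class to them, and where a whole thing is asked for, a point or a joint stands for the part that bears it (a point fixed in the world has none). Each returns a list of dicts, best first, with "p" (0 to 1); they miss things now and then, are a little off and sometimes report something else, mostly with a low value. They report only what shows in the picture. A call takes as long as a camera call.
- r.spot_in(picture, label): "xyz" ([x, y, z] in m, in world coordinates, good to about 4 mm: the middle of the surface that is visible of it).
- r.spot_point(picture, label): "xyz" ([x, y, z] in m, in world coordinates, good to about 4 mm: a listed point, or the origin of a listed thing).
The state is a dict: "clock": time; "q": joint angles; "qd": joint speeds; "joint_torque": joint torques, N m; "tool_pos": TCP position; "eef_rot": TCP orientation; "contact_force": force on the tool from outside, world axes, zero at the start; "moment": the same for the moment, N m; "opening": opening from 0.0 (shut) to 1.0 (fully open).
Only numpy, scipy, OpenCV 4.12 (cv2) and the standard library are available. Lean on these libraries where they do the work, as an engineer would, in place of code of your own. Each camera call takes 0.05 s, during which the arm holds its last target.

## Working session

There is one attempt and no reset: what is moved stays moved. The work goes in short steps, Python scripts to look and compute and a tool call to move; the robot and the scene stay as the last step left them, time stands still between calls to the robot, and variables do not carry over. Pictures are saved under pics/ and viewed, and the job is handed in when it is done.

Besides the shell and the picture viewer there is one more tool, called after "Call:" as name(argument=value, ...) on one line, values as JSON. carry_out: Moves the arm, as the interface text tells. Its arguments: {"type":"object","properties":{"commands":{"type":"array","items":{"type":"array","items":{"type":"number"}}},"fingers":{"type":"number"},"grip_force":{"type":"number"}},"required":["commands"]}

```bash
ls; mkdir -p pics; cat > h.py <<'E'
import numpy as np, cv2
from plant import r
from scipy.spatial.transform import Rotation as R
def snap(n,name):
    p=r.snapshot(n); cv2.imwrite('pics/'+name+'.png',p['img']); return p
def cam(p,st=None):
    if 'extrinsics' in p: return np.array(p['extrinsics'])
    T=np.eye(4);T[:3,:3]=R.from_quat(st['eef_rot']).as_matrix();T[:3,3]=st['tool_pos']
    return T@np.array(p['tool_from_camera'])
def ray(p,uv,z,st=None):
    T=cam(p,st);K=np.array(p['intrinsics'])
    d=np.array([(uv[0]-K[0,2])/K[0,0],(uv[1]-K[1,2])/K[1,1]])
    s=d.copy()
    for _ in range(20): s=d/(1+p['k1']*(s@s))
    v=T[:3,:3]@np.array([s[0],s[1],1]);o=T[:3,3]
    return o+v*(z-o[2])/v[2]
def proj(p,X,st=None):
    T=np.linalg.inv(cam(p,st));K=np.array(p['intrinsics'])
    c=T[:3,:3]@np.array(X)+T[:3,3];s=c[:2]/c[2];s=s*(1+p['k1']*(s@s))
    return np.array([K[0,0]*s[0]+K[0,2],K[1,1]*s[1]+K[1,2]])
E
python3 - <<'E'
from h import *
np.set_printoptions(precision=4,suppress=True)
print(r.get_state())
for n in ['scene','top']:
    p=snap(n,n+'0'); print(n,p['extrinsics'],p['intrinsics'],p['k1'],p['shot'])
    for l in ['stand','tray','mat','jar_short','jar_tall','plane_large','plane_small']:
        print(l,[(np.round(d['xyz'],4),round(d['p'],2)) for d in r.spot_point(p,l)][:3])
    print('bed',[(np.round(d['xyz'],4),round(d['p'],2)) for d in r.spot_point(p,'stand_bed')][:3])
E
```

```text
pics
{'clock': 0.0, 'q': array([ 1.2448,  0.69  , -0.1945,  1.5664,  0.1573,  0.9025, -0.2151]), 'qd': array([-0.0005,  0.0003, -0.0008, -0.0006,  0.0009,  0.0005, -0.0002]), 'joint_torque': array([  0.0007, -52.7563,  -1.2666, -15.3426,  -0.0526,   0.0063,
         0.0002]), 'tool_pos': array([ 0.2198, -0.5844,  0.2379]), 'eef_rot': array([ 0.9839,  0.179 , -0.0002, -0.0009]), 'contact_force': array([0.216 , 0.0023, 0.4676]), 'moment': array([0.0049, 0.0181, 0.0057]), 'opening': 1.0008681549552514}
scene [[ 0.5573 -0.5362  0.6339 -0.0802]
 [-0.8303 -0.3592  0.4261 -0.6574]
 [-0.0008 -0.7639 -0.6454  0.5952]
 [ 0.      0.      0.      1.    ]] [[421.4483   0.     255.7648]
 [  0.     421.4483 189.8763]
 [  0.       0.       1.    ]] 0.012949187096829467 1
stand [(array([ 0.5059, -0.1792, -0.0005]), 0.66)]
tray [(array([ 0.3572, -0.3286,  0.0011]), 0.76)]
mat []
jar_short [(array([ 0.4492, -0.181 ,  0.0153]), 0.96)]
jar_tall []
plane_large [(array([ 0.5112, -0.1905,  0.0131]), 0.76)]
plane_small [(array([ 0.4859, -0.4258, -0.0011]), 0.37), (array([ 0.4515, -0.1818,  0.0128]), 0.24)]
bed [(array([ 0.5183, -0.1952,  0.009 ]), 0.83), (array([ 0.5156, -0.1911,  0.012 ]), 0.62)]
top [[ 0.0077 -0.9992  0.0391  0.3962]
 [-0.9995 -0.0088 -0.0294 -0.2661]
 [ 0.0297 -0.0389 -0.9988  0.9091]
 [ 0.      0.      0.      1.    ]] [[465.7791   0.     245.628 ]
 [  0.     465.7791 192.5011]
 [  0.       0.       1.    ]] 0.028407495144793807 2
stand [(array([ 0.5043, -0.1807, -0.0015]), 0.78)]
tray [(array([ 0.3573, -0.329 ,  0.0025]), 0.7), (array([ 0.4875, -0.4248,  0.0006]), 0.44)]
mat [(array([ 0.537 , -0.3698,  0.0007]), 0.93)]
jar_short [(array([ 0.4469, -0.1805,  0.0076]), 0.79)]
jar_tall [(array([ 0.5086, -0.122 ,  0.0097]), 0.96)]
plane_large [(array([ 0.5214, -0.1942,  0.016 ]), 0.93)]
plane_small [(array([ 0.484 , -0.4261, -0.0039]), 0.63)]
bed [(array([ 0.5177, -0.1938,  0.0095]), 0.81)]
```

View pics/top0.png

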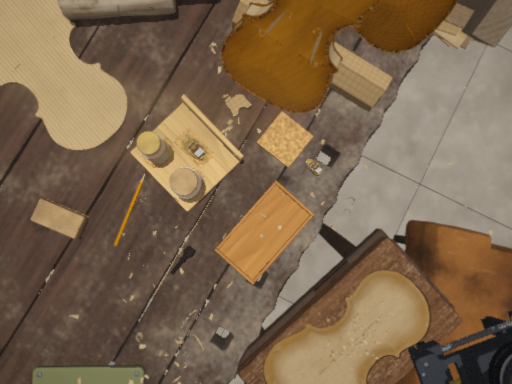

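View pics/scene0.png

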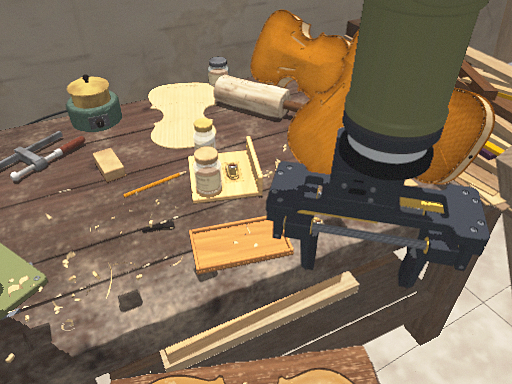

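```bash
python3 - <<'E'
from h import *
st=r.get_state()
p=snap('top','top1');i=p['img']
print('base px',proj(p,[0,0,0]),proj(p,[.1,.25,.1]),proj(p,[.25,0,.1]))
c=cv2.resize(i[90:290,110:350],None,fx=3.3,fy=3,interpolation=cv2.INTER_CUBIC) 
c=cv2.resize(i[90:280,110:350],None,fx=3.2,fy=3.2,interpolation=cv2.INTER_CUBIC); cv2.imwrite('pics/topz.png',c)
w=snap('wrist','w0')
E
```

```text
base px [ 88.27557387 420.50418386] [-83.49884532 388.50275499] [ 74.11992464 295.70927092]
```

View pics/topz.png

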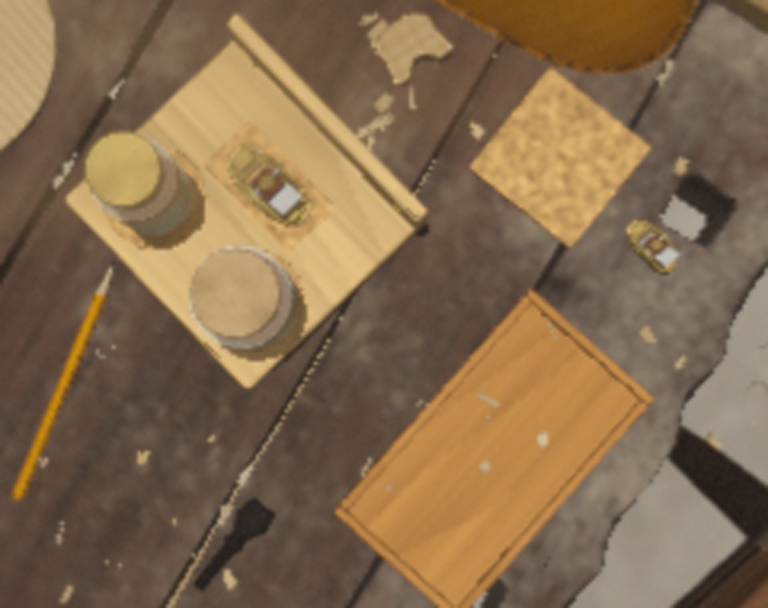

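View pics/w0.png

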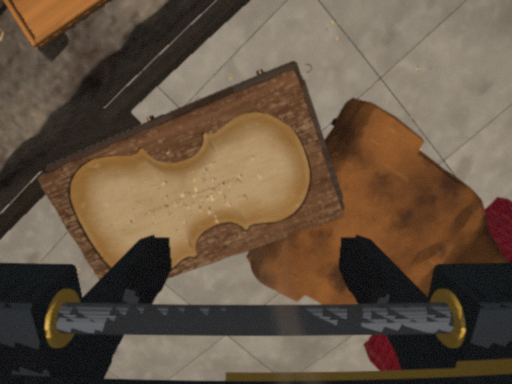

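```bash
cat >> h.py <<'E'
from scipy.optimize import least_squares
def fit(p,pts,guess,st=None):
    # pts: list of ((lx,ly,z),(u,v)); returns x,y,yaw
    def f(s):
        c,n=np.cos(s[2]),np.sin(s[2]); o=[]
        for (a,b,z),uv in pts:
            o+=list(proj(p,[s[0]+c*a-n*b,s[1]+n*a+c*b,z],st)-uv)
        return o
    q=least_squares(f,guess); return q.x,np.array(q.fun).reshape(-1,2)
E
python3 - <<'E'
from h import *
np.set_printoptions(precision=4,suppress=True)
p=r.snapshot('top')
Z=lambda X,Y:np.array([110+(X-1)/3.2,90+(Y-1)/3.2])
x,f=fit(p,[((-.08,.08,.012),Z(67,200)),((-.08,-.08,.012),Z(248,388)),((.07,.08,.052),Z(235,15)),((.06,-.08,.052),Z(410,224)),((.07,-.08,.052),Z(426,210))],[.505,-.18,-.7]);print('stand',x,f)
c,s=np.cos(x[2]),np.sin(x[2])
W=lambda a,b:(x[0]+c*a-s*b,x[1]+s*a+c*b)
print('padL',W(-.04,.043),'padR',W(-.04,-.043),'bed',W(.015,0))
x,f=fit(p,[((.09,.05,.014),Z(530,290)),((.09,-.05,.014),Z(652,400)),((-.09,.05,.014),Z(337,512))],[.357,-.329,-.7]);print('tray',x,f)
x,f=fit(p,[((.04,.04,.004),Z(552,68)),((.04,-.04,.004),Z(650,148)),((-.04,-.04,.004),Z(570,247)),((-.04,.04,.004),Z(471,167))],[.537,-.37,-.7]);print('mat',x,f)
print('jt lid',ray(p,Z(125,168),.109+.012),'js lid',ray(p,Z(236,293),.089+.012))
a=ray(p,Z(630,228),.006);b=ray(p,Z(680,266),.006);print('small',(a+b)/2,a,b,np.linalg.norm(a-b),np.arctan2(b[1]-a[1],b[0]-a[0])+np.pi/2)
a=ray(p,Z(237,155),.02);b=ray(p,Z(300,218),.02);print('large',(a+b)/2,np.linalg.norm(a-b),np.arctan2(b[1]-a[1],b[0]-a[0])+np.pi/2)
st=r.get_state();print(st['tool_pos'],R.from_quat(st['eef_rot']).as_matrix())
E
```

```text
stand [ 0.5058 -0.1807 -0.7927] [[-1.9837 -0.0057]
 [-0.4197  1.165 ]
 [-0.0026 -1.0092]
 [ 1.7324 -0.3816]
 [ 0.618   0.2485]]
padL (np.float64(0.5083852085975349), np.float64(-0.12199112242087287)) padR (np.float64(0.44713438784186116), np.float64(-0.18235946641635056)) bed (np.float64(0.516367460077271), np.float64(-0.19134733094840306))
tray [ 0.3552 -0.3288 -0.715 ] [[ 0.3065 -0.3421]
 [ 1.0999 -0.3985]
 [-1.3832  0.7179]]
mat [ 0.5374 -0.3689 -0.6741] [[-0.2964 -0.6303]
 [ 0.7396  0.0832]
 [ 0.1985  0.6744]
 [-0.6362 -0.1343]]
jt lid [ 0.5106 -0.125   0.121 ] js lid [ 0.4464 -0.182   0.101 ]
small [ 0.4828 -0.4265  0.006 ] [ 0.4943 -0.4112  0.006 ] [ 0.4713 -0.4419  0.006 ] 0.038305115536662805 -0.6422434207103813
large [ 0.5153 -0.1921  0.02  ] 0.05318498653851864 -0.7773283414365144
[ 0.2201 -0.585   0.2387] [[ 0.936   0.3521  0.    ]
 [ 0.3521 -0.936  -0.0001]
 [ 0.      0.0001 -1.    ]]
```

```bash
cat >> h.py <<'E'
def tgt(yaw,tilt=0):
    # tool y (jaw) along world yaw, z down; tilt>0 leans fingers to the left (+ side of jaw axis)
    y=np.array([np.cos(yaw),np.sin(yaw),0]); left=np.array([-np.sin(yaw),np.cos(yaw),0])
    t=np.radians(tilt); z=np.array([0,0,-1])*np.cos(t)+left*np.sin(t)
    x=np.cross(y,z); return R.from_matrix(np.c_[x,y,z])
def go(pos,yaw,tilt=0,grasp=False):
    "pos: TCP target (or grasp point if grasp)"
    st=r.get_state();R0=R.from_quat(st['eef_rot']);Rt=tgt(yaw,tilt)
    P=np.array(pos,float)
    if grasp: P=P+.019*Rt.as_matrix()[:,2]
    d=R0.inv().apply(P-st['tool_pos']); w=(R0.inv()*Rt).as_rotvec(degrees=True)
    print('row',np.round(d,4).tolist(),np.round(w,2).tolist(),'rows>=',round(max(np.linalg.norm(d)/.05,np.linalg.norm(w)/8.59),1),'clock',st['clock'])
def show():
    st=r.get_state();np.set_printoptions(precision=4,suppress=True)
    print(st['clock'],'q',st['q'],'tau',st['joint_torque'],'\npos',st['tool_pos'],'F',st['contact_force'],'open',st['opening']);M=R.from_quat(st['eef_rot']).as_matrix();print(M)
E
python3 -c "
from h import *
go([.45,-.30,.25],-.79)
print(proj(r.snapshot('scene'),[0,0,0]))"
```

```text
row [0.3155, -0.1858, -0.0113] [0.0, 0.0, -24.12] rows>= 7.3 clock 1.05
[-41.36839018 294.06615926]
```

Call:
carry_out(commands=[[0.315,-0.186,-0.011,0,0,-24],[0.315,-0.186,-0.011,0,0,-24],[0.315,-0.186,-0.011,0,0,-24],[0.315,-0.186,-0.011,0,0,-24],[0.315,-0.186,-0.011,0,0,-24],[0.315,-0.186,-0.011,0,0,-24],[0.315,-0.186,-0.011,0,0,-24],[0.315,-0.186,-0.011,0,0,-24],[0.315,-0.186,-0.011,0,0,-24]])

```text
clock: 2.0
tool_pos: [0.4519, -0.2968, 0.2501]
eef_rot: [0.924, 0.383, 0.001, -0.0]
contact_force: [-0.8, 0.1, 0.7]
opening: 1.001
```

```bash
python3 -c "
from h import *
show();p=snap('wrist','w1')
go([.447,-.18,.25],-.79)"
```

```text
2.0 q [ 0.6796  0.5704 -0.2947  1.8054  0.2186  0.7964 -0.5098] tau [ -1.5772 -45.2489  -2.7051 -13.917   -0.1789  -0.0719  -0.2194] 
pos [ 0.4519 -0.2968  0.2501] F [-0.7652  0.0525  0.7173] open 1.001082847065366
[[ 0.7071  0.7071  0.002 ]
 [ 0.7071 -0.7071  0.0011]
 [ 0.0022  0.0006 -1.    ]]
row [0.082, -0.0868, -0.0002] [0.02, 0.02, 0.03] rows>= 2.4 clock 2.05
```

View pics/w1.png

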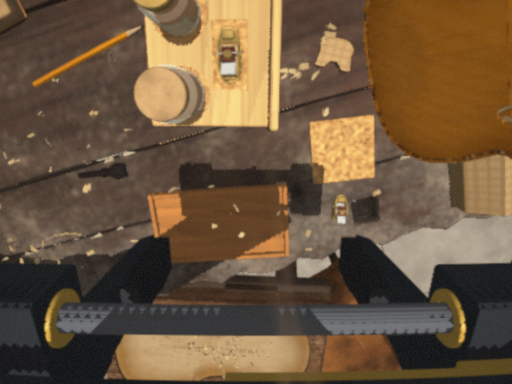

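Call:
carry_out(commands=[[0.02,-0.02,0,0,0,0],[0.04,-0.04,0,0,0,0],[0.06,-0.06,0,0,0,0],[0.08,-0.086,0,0,0,0],[0.08,-0.086,0,0,0,0]])

```text
clock: 2.55
tool_pos: [0.4445, -0.1805, 0.2498]
eef_rot: [0.925, 0.381, -0.001, -0.001]
contact_force: [0.1, 0.0, 0.4]
opening: 1.002
```

```bash
python3 - <<'E'
from h import *
show();st=r.get_state();p=snap('wrist','w2')
for l in ['jar_short','jar_tall','plane_large','stand_bed']:
  print(l,[(np.round(d['xyz'],4),round(d['p'],2)) for d in r.spot_point(p,l)][:2])
E
```

```text
2.55 q [ 0.4819  0.4953 -0.2903  1.9723  0.2104  0.7044 -0.726 ] tau [ -0.6468 -40.5145  -1.7679 -12.2326  -0.1239  -0.1141  -0.3589] 
pos [ 0.4445 -0.1805  0.2498] F [0.1078 0.006  0.4309] open 1.0023104201367985
[[ 0.7099  0.7043 -0.0016]
 [ 0.7043 -0.7099  0.0012]
 [-0.0003 -0.002  -1.    ]]
jar_short [(array([ 0.4444, -0.1807,  0.0103]), 0.77)]
jar_tall [(array([ 0.5089, -0.1208,  0.0068]), 0.85)]
plane_large [(array([ 0.5155, -0.1932,  0.0144]), 0.89)]
stand_bed [(array([ 0.5185, -0.1902,  0.0079]), 0.58)]
```

View pics/w2.png

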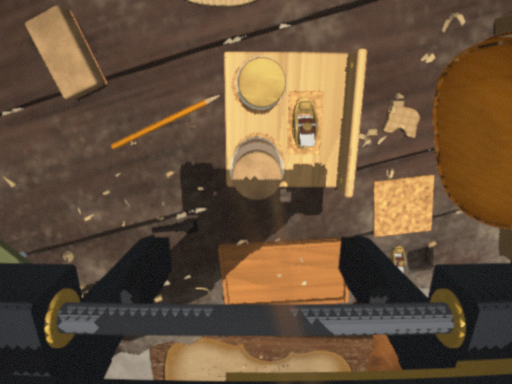

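Call:
carry_out(commands=[[0,0.002,0.05,0,0,0],[0,0.002,0.1,0,0,0],[0,0.002,0.14,0,0,0],[0,0.002,0.17,0,0,0],[0,0.002,0.194,0,0,0],[0,0.002,0.194,0,0,0],[0,0.002,0.194,0,0,0]])

```text
clock: 3.5
tool_pos: [0.4472, -0.185, 0.0557]
eef_rot: [0.925, 0.379, -0.0, 0.0]
contact_force: [-0.3, -0.1, -0.0]
opening: 0.998
```

```bash
python3 -c "
from h import *
show();snap('wrist','w3');snap('scene','s3')"
```

```text
3.5 q [ 0.3544  0.8427 -0.0945  2.1173  0.3714  0.1974 -0.867 ] tau [ -0.2388 -45.9043   0.2584  -3.4592   0.0005  -0.0609  -0.0027] 
pos [ 0.4472 -0.185   0.0557] F [-0.2993 -0.0592 -0.043 ] open 0.9982343366934281
[[ 0.7128  0.7014 -0.0006]
 [ 0.7014 -0.7128 -0.0006]
 [-0.0008  0.     -1.    ]]
```

View pics/w3.png

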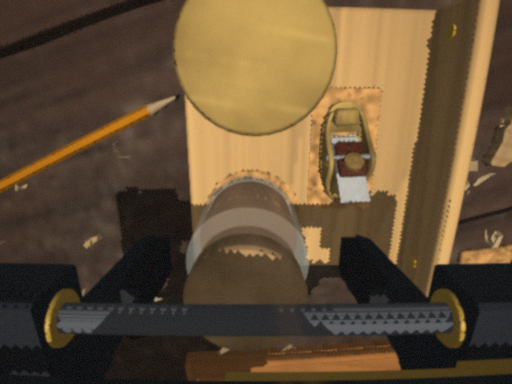

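View pics/s3.png

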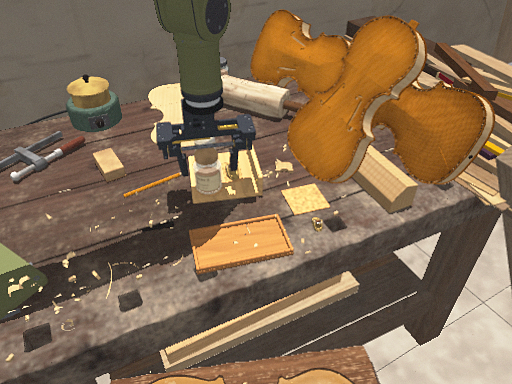

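Call:
carry_out(commands=[[0,0,0,0,0,0],[0,0,0,0,0,0],[0,0,0,0,0,0],[0,0,0,0,0,0],[0,0,0,0,0,0],[0,0,0,0,0,0]], fingers=255, grip_force=20)

```text
clock: 4.2
tool_pos: [0.4466, -0.1836, 0.056]
eef_rot: [0.925, 0.38, -0.0, -0.0]
contact_force: [-1.5, 2.1, 5.9]
opening: 0.647
```

```bash
python3 -c "
from h import *
show()
go([.446,-.185,.12],-.78)
import numpy as np
t=np.array([.3572,-.329]);d=np.array([np.cos(-.73),np.sin(-.73)])
print(t-.045*d,t+.045*d)
"
```

```text
4.2 q [ 0.3528  0.8418 -0.0953  2.1196  0.3715  0.1968 -0.8675] tau [  0.4445 -45.3363   0.7418  -4.9055   0.1053  -0.663   -0.0118] 
pos [ 0.4466 -0.1836  0.056 ] F [-1.4554  2.093   5.9206] open 0.646803743927113
[[ 0.7115  0.7027 -0.0012]
 [ 0.7027 -0.7115  0.0003]
 [-0.0006 -0.0011 -1.    ]]
row [-0.0015, 0.0005, -0.064] [-0.06, 0.04, -0.67] rows>= 1.3 clock 4.2
[ 0.3237 -0.299 ] [ 0.3907 -0.359 ]
```

Call:
carry_out(commands=[[0,0,-0.02,0,0,0],[0,0,-0.05,0,0,0],[0,0,-0.07,0,0,0],[0,0,-0.07,0,0,0]])

```text
clock: 4.6
tool_pos: [0.4489, -0.1847, 0.1276]
eef_rot: [0.925, 0.379, 0.002, 0.002]
contact_force: [1.3, 0.2, -1.8]
opening: 0.647
```

```bash
python3 -c "
from h import *
show()
go([.3214,-.297,.12],-.76)
"
```

```text
4.6 q [ 0.4119  0.7026 -0.1871  2.0846  0.3328  0.377  -0.8345] tau [  0.2477 -47.0906  -1.0817  -7.032   -0.1092   0.3571   0.0839] 
pos [ 0.4489 -0.1847  0.1276] F [ 1.2559  0.2135 -1.8368] open 0.6467431388467043
[[ 0.7122  0.7019  0.0048]
 [ 0.702  -0.7122 -0.0014]
 [ 0.0024  0.0044 -1.    ]]
row [-0.1697, -0.0096, 0.0072] [0.25, -0.14, -1.87] rows>= 3.4 clock 4.6
```

Call:
carry_out(commands=[[-0.04,0,0,0,0,0],[-0.08,-0.005,0,0,0,-1],[-0.12,-0.01,0,0,0,-2],[-0.15,-0.01,0,0,0,-2],[-0.17,-0.01,0.005,0,0,-2],[-0.17,-0.01,0.005,0,0,-2],[-0.17,-0.01,0.005,0,0,-2]])

```text
clock: 5.3
tool_pos: [0.3196, -0.2959, 0.12]
eef_rot: [0.918, 0.395, 0.0, -0.0]
contact_force: [0.6, 0.8, -1.3]
opening: 0.644
```

```bash
python3 - <<'E'
from h import *
show();st=r.get_state();p=snap('wrist','w4');q=snap('top','t4');snap('scene','s4')
print([np.round(d['xyz'],4) for d in r.spot_point(p,'tray')],[np.round(d['xyz'],4) for d in r.spot_point(q,'tray')])
cv2.imwrite('pics/t4z.png',cv2.resize(q['img'][90:280,110:350],None,fx=3.2,fy=3.2,interpolation=cv2.INTER_CUBIC))
E
```

```text
5.3 q [ 0.7607  0.688  -0.1886  2.2265  0.4705  0.264  -0.5998] tau [  1.341  -42.4582  -0.0964  -4.4342   0.0272   0.0808   0.0135] 
pos [ 0.3196 -0.2959  0.12  ] F [ 0.5538  0.7841 -1.3197] open 0.6443501622749336
[[ 0.6872  0.7264 -0.    ]
 [ 0.7264 -0.6872  0.001 ]
 [ 0.0007 -0.0007 -1.    ]]
[array([ 0.3557, -0.331 , -0.0011])] [array([ 0.3613, -0.3252, -0.0026])]
```

View pics/w4.png

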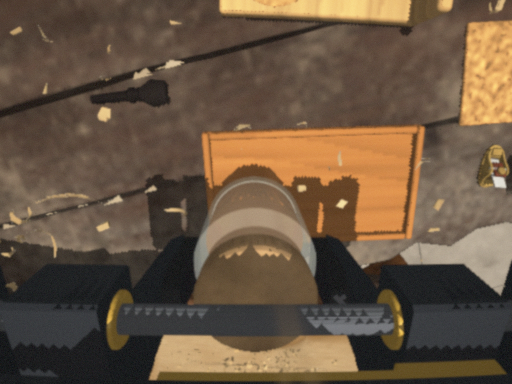

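View pics/t4z.png

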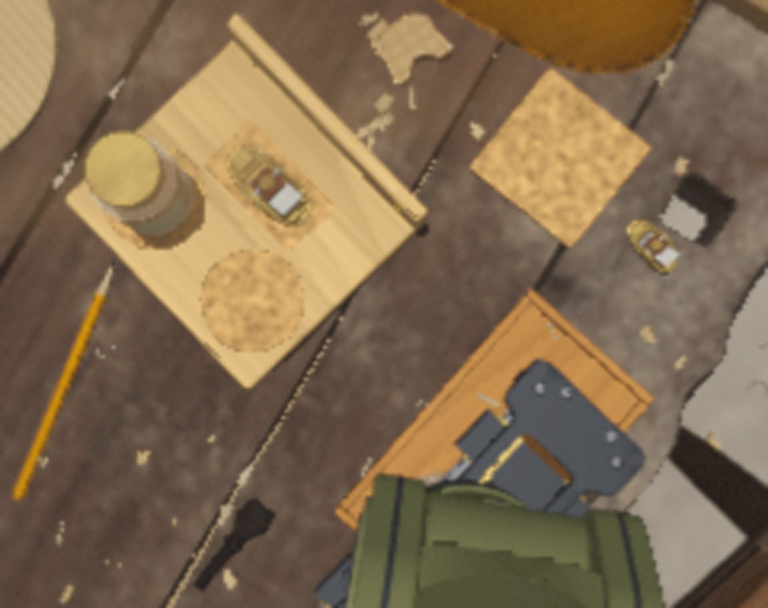

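View pics/s4.png

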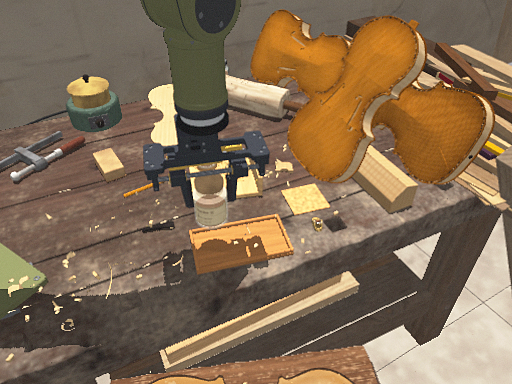

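```bash
python3 - <<'E'
from h import *
np.set_printoptions(precision=4,suppress=True)
st=r.get_state();p=r.snapshot('wrist');t=r.snapshot('top')
x,f=fit(p,[((-.09,.05,.014),(204,133)),((.09,.05,.014),(423,127)),((.09,-.05,.014),(412,240))],[.357,-.329,-.7],st);print('tray',x,f)
Z=lambda X,Y:np.array([110+(X-1)/3.2,90+(Y-1)/3.2])
print('padR',ray(t,Z(252,301),.012))
d=np.array([np.cos(x[2]),np.sin(x[2])]);
for a in(-.048,.05):print(x[:2]+a*d)
go([*(x[:2]-.048*d),.052],x[2])
E
```

```text
tray [ 0.3551 -0.3296 -0.7233] [[-2.1147  0.5063]
 [ 2.842   0.1037]
 [-0.7154 -0.2315]]
padR [ 0.4472 -0.1823  0.012 ]
[ 0.3191 -0.2979]
[ 0.3926 -0.3627]
row [-0.0021, 0.0008, 0.0688] [0.02, -0.02, -1.86] rows>= 1.4 clock 5.65
```

Call:
carry_out(commands=[[-0.002,0.001,0.03,0,0,-1.5],[-0.002,0.001,0.055,0,0,-1.5],[-0.002,0.001,0.064,0,0,-1.5],[-0.002,0.001,0.067,0,0,-1.5],[-0.002,0.001,0.069,0,0,-1.5],[-0.002,0.001,0.069,0,0,-1.5]])

```text
clock: 6.25
tool_pos: [0.3191, -0.2986, 0.0523]
eef_rot: [0.913, 0.408, 0.0, 0.0]
contact_force: [0.3, -1.3, -1.6]
opening: 0.646
```

```bash
python3 - <<'E'
from h import *
show()
E
```

```text
6.25 q [ 0.6703  0.8389 -0.038   2.2583  0.5732  0.0519 -0.6587] tau [ -0.1819 -44.8514   0.9884  -0.9104   0.0679  -0.0705  -0.0892] 
pos [ 0.3191 -0.2986  0.0523] F [ 0.2787 -1.2739 -1.5509] open 0.6461654113729616
[[ 0.6676  0.7445  0.001 ]
 [ 0.7445 -0.6676 -0.0006]
 [ 0.0002  0.0011 -1.    ]]
```

Call:
carry_out(commands=[[0,0.004,0,0,0,0],[0,0.004,0.001,0,0,0],[0,0.004,0.002,0,0,0],[0,0.004,0.002,0,0,0]])

```text
clock: 6.65
tool_pos: [0.322, -0.3015, 0.05]
eef_rot: [0.913, 0.408, 0.0, 0.001]
contact_force: [-0.1, -0.3, 0.9]
opening: 0.646
```

Call:
carry_out(commands=[[0,0,0,0,0,0],[0,0,0,0,0,0],[0,0,0,0,0,0],[0,0,0,0,0,0]], fingers=40)

```text
clock: 7.05
tool_pos: [0.3216, -0.301, 0.0497]
eef_rot: [0.913, 0.408, -0.0, -0.0]
contact_force: [-0.4, -0.6, -1.4]
opening: 0.843
```

```bash
python3 - <<'E'
from h import *
show();snap('wrist','w5')
E
```

```text
7.05 q [ 0.6745  0.845  -0.0436  2.2473  0.58    0.0596 -0.6646] tau [  0.0057 -45.0006   0.9009  -0.9747  -0.0036  -0.033    0.0001] 
pos [ 0.3216 -0.301   0.0497] F [-0.3565 -0.635  -1.3647] open 0.843093678848353
[[ 0.6676  0.7445 -0.0001]
 [ 0.7445 -0.6676  0.0001]
 [-0.     -0.0001 -1.    ]]
```

View pics/w5.png

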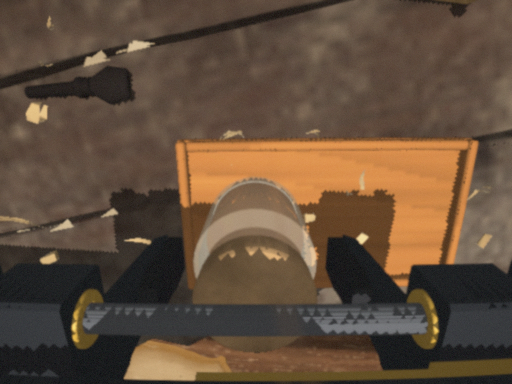

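Call:
carry_out(commands=[[0,0,-0.03,0,0,0],[0,0,-0.07,0,0,0],[0,0,-0.11,0,0,0],[0,0,-0.14,0,0,0],[0,0,-0.14,0,0,0]], fingers=0)

```text
clock: 7.6
tool_pos: [0.3232, -0.3024, 0.1929]
eef_rot: [0.913, 0.407, 0.002, 0.003]
contact_force: [0.7, -0.1, 0.2]
opening: 0.998
```

```bash
python3 - <<'E'
from h import *
show()
go([.5085,-.122,.19],-.79)
E
```

```text
7.6 q [ 0.9033  0.5577 -0.3898  2.1447  0.4294  0.5055 -0.5435] tau [  0.6094 -40.8482  -2.7823  -8.7847  -0.2817   0.5252   0.2517] 
pos [ 0.3232 -0.3024  0.1929] F [ 0.7273 -0.0915  0.1845] open 0.9977653277731494
[[ 0.6683  0.7439  0.0057]
 [ 0.7439 -0.6683 -0.0043]
 [ 0.0006  0.0072 -1.    ]]
row [0.258, 0.0173, 0.0032] [0.41, -0.05, 3.33] rows>= 5.2 clock 7.6
```

Call:
carry_out(commands=[[0.05,0.003,0,0,0,1],[0.1,0.007,0,0,0,2],[0.15,0.01,0,0,0,3],[0.18,0.012,0,0,0,3.3],[0.2,0.014,0,0,0,3.3],[0.21,0.015,0,0,0,3.3]])

```text
clock: 8.2
tool_pos: [0.474, -0.1527, 0.1888]
eef_rot: [0.924, 0.383, -0.0, -0.0]
contact_force: [0.0, -1.2, 0.3]
opening: 1.003
```

```bash
python3 - <<'E'
from h import *
show()
go([.5085,-.122,.19],-.79)
E
```

```text
8.2 q [ 0.4317  0.617  -0.3365  1.9899  0.3488  0.5908 -0.925 ] tau [  0.0547 -43.9691  -2.7493 -10.4174  -0.0479  -0.1623   0.0251] 
pos [ 0.474  -0.1527  0.1888] F [ 0.004  -1.1759  0.2528] open 1.0033669584767615
[[ 0.707   0.7072 -0.0006]
 [ 0.7072 -0.707   0.0008]
 [ 0.0002 -0.001  -1.    ]]
row [0.0461, 0.0027, -0.0012] [-0.05, -0.01, 0.27] rows>= 0.9 clock 8.2
```

Call:
carry_out(commands=[[0.012,0,0,0,0,0],[0.024,0.001,0,0,0,0],[0.036,0.002,0,0,0,0],[0.046,0.003,0,0,0,0],[0.046,0.003,0,0,0,0]])

```text
clock: 8.7
tool_pos: [0.5091, -0.1234, 0.1898]
eef_rot: [0.924, 0.382, 0.001, -0.0]
contact_force: [0.5, 0.3, 0.2]
opening: 1.001
```

```bash
python3 - <<'E'
from h import *
show();st=r.get_state();p=snap('wrist','w6')
for l in ['jar_tall','plane_large','stand_bed','stand']:
  print(l,[(np.round(d['xyz'],4),round(d['p'],2)) for d in r.spot_point(p,l)][:2])
E
```

```text
8.7 q [ 0.3565  0.6414 -0.3336  1.9173  0.335   0.6354 -0.9746] tau [ -0.0752 -45.4494  -2.512  -11.2945  -0.0387  -0.0229  -0.0722] 
pos [ 0.5091 -0.1234  0.1898] F [0.5133 0.2681 0.2431] open 1.000687960676707
[[ 0.7084  0.7058  0.0015]
 [ 0.7058 -0.7084  0.0007]
 [ 0.0016  0.0006 -1.    ]]
jar_tall [(array([ 0.5098, -0.1213,  0.0082]), 0.56)]
plane_large [(array([ 0.5187, -0.1945,  0.0137]), 0.68)]
stand_bed [(array([ 0.5178, -0.191 ,  0.0106]), 0.58)]
stand [(array([ 0.506 , -0.1824,  0.0022]), 0.6)]
```

View pics/w6.png

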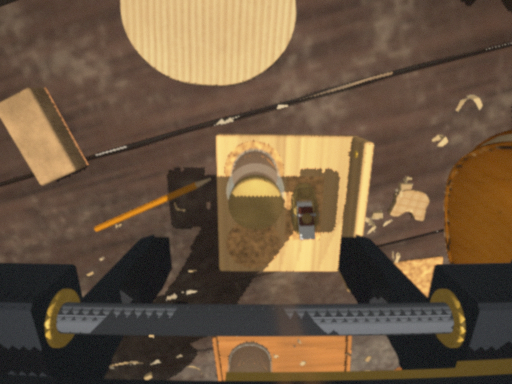

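Call:
carry_out(commands=[[0,0,0.03,0,0,0],[0,0,0.06,0,0,0],[0,0,0.075,0,0,0],[0,0,0.075,0,0,0]])

```text
clock: 9.35
tool_pos: [0.506, -0.1247, 0.113]
eef_rot: [0.925, 0.381, -0.002, -0.001]
contact_force: [-0.4, -0.7, -0.4]
opening: 0.996
```

```bash
python3 - <<'E'
from h import *
show();p=snap('wrist','w7')
E
```

```text
9.35 q [ 0.3074  0.7628 -0.2546  1.9783  0.4086  0.4543 -1.0393] tau [ -0.2731 -47.1269  -1.7997  -7.9544   0.0763  -0.3304  -0.0925] 
pos [ 0.506  -0.1247  0.113 ] F [-0.4186 -0.7197 -0.3507] open 0.9956157119758698
[[ 0.7096  0.7046 -0.0045]
 [ 0.7046 -0.7096  0.0002]
 [-0.003  -0.0033 -1.    ]]
```

View pics/w7.png

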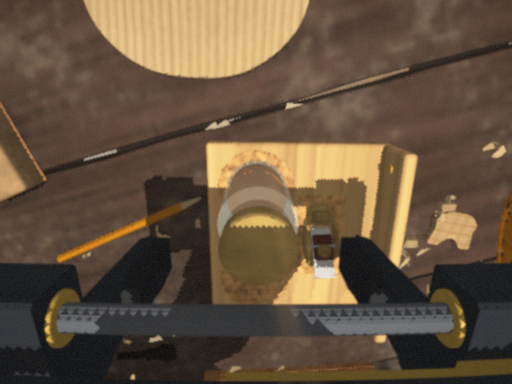

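Call:
carry_out(commands=[[0.003,0,0.015,0,0,0],[0.003,0,0.03,0,0,0],[0.003,0,0.044,0,0,0],[0.003,0,0.044,0,0,0]])

```text
clock: 9.8
tool_pos: [0.5097, -0.1225, 0.0706]
eef_rot: [0.925, 0.381, -0.0, -0.0]
contact_force: [0.1, 1.2, 0.4]
opening: 1.001
```

Call:
carry_out(commands=[[0,0,0,0,0,0],[0,0,0,0,0,0],[0,0,0,0,0,0],[0,0,0,0,0,0],[0,0,0,0,0,0],[0,0,0,0,0,0]], fingers=255, grip_force=20)

```text
clock: 10.4
tool_pos: [0.5101, -0.1225, 0.071]
eef_rot: [0.924, 0.381, 0.0, 0.0]
contact_force: [0.0, -0.6, 1.9]
opening: 0.534
```

```bash
python3 - <<'E'
from h import *
show()
E
```

```text
10.4 q [ 0.2692  0.8368 -0.2018  1.9914  0.4433  0.3548 -1.0744] tau [ -0.1057 -48.7755  -1.3759  -6.0483  -0.0386  -0.1113  -0.0198] 
pos [ 0.5101 -0.1225  0.071 ] F [ 0.0466 -0.5588  1.9446] open 0.5336057956618094
[[ 0.7094  0.7048  0.0006]
 [ 0.7048 -0.7094 -0.0002]
 [ 0.0002  0.0006 -1.    ]]
```

Call:
carry_out(commands=[[0,0,-0.02,0,0,0],[0,0,-0.05,0,0,0],[0,0,-0.07,0,0,0],[0,0,-0.07,0,0,0]])

```text
clock: 10.8
tool_pos: [0.5113, -0.1226, 0.1427]
eef_rot: [0.925, 0.381, 0.002, 0.001]
contact_force: [1.1, 0.1, -1.5]
opening: 0.531
```

```bash
python3 - <<'E'
from h import *
show()
go([.395,-.3636,.135],-.74)
E
```

```text
10.8 q [ 0.3242  0.7155 -0.2895  1.954   0.386   0.5208 -1.024 ] tau [  0.3432 -49.6203  -2.464   -9.3506  -0.1432   0.3629   0.1151] 
pos [ 0.5113 -0.1226  0.1427] F [ 1.0882  0.1419 -1.5342] open 0.5308826556491276
[[ 0.7096  0.7046  0.0045]
 [ 0.7046 -0.7096 -0.0005]
 [ 0.0028  0.0035 -1.    ]]
row [-0.2524, 0.089, 0.0073] [0.2, -0.16, -2.81] rows>= 5.4 clock 10.8
```

Call:
carry_out(commands=[[-0.04,0.01,0,0,0,0],[-0.09,0.03,0,0,0,-1],[-0.135,0.045,0,0,0,-2],[-0.18,0.06,0,0,0,-2.8],[-0.22,0.08,0,0,0,-2.8],[-0.253,0.089,0.005,0,0,-2.8],[-0.253,0.089,0.005,0,0,-2.8],[-0.253,0.089,0.005,0,0,-2.8]])

```text
clock: 11.6
tool_pos: [0.3918, -0.3639, 0.1343]
eef_rot: [0.915, 0.403, -0.001, -0.001]
contact_force: [-0.3, 0.3, -2.0]
opening: 0.536
```

```bash
python3 - <<'E'
from h import *
show();snap('wrist','w8');go([.395,-.3636,.065],-.73)
p=r.snapshot('top');cv2.imwrite('pics/t8z.png',cv2.resize(p['img'][90:280,110:350],None,fx=3.2,fy=3.2,interpolation=cv2.INTER_CUBIC))
E
```

```text
11.6 q [ 0.8846  0.7486 -0.3696  1.9242  0.4814  0.5589 -0.5515] tau [  2.2398 -49.3081  -2.3675  -9.7061   0.1056   0.1051   0.0243] 
pos [ 0.3918 -0.3639  0.1343] F [-0.3003  0.2908 -2.0337] open 0.5357480628797014
[[ 0.6758  0.7371 -0.0019]
 [ 0.7371 -0.6758  0.0017]
 [ 0.     -0.0026 -1.    ]]
row [0.0005, 0.0022, 0.0697] [-0.11, -0.06, -0.52] rows>= 1.4 clock 11.65
```

View pics/w8.png

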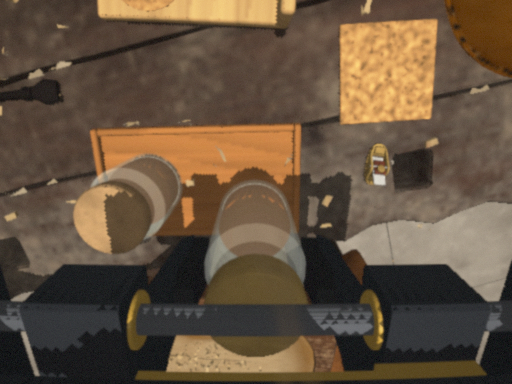

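View pics/t8z.png

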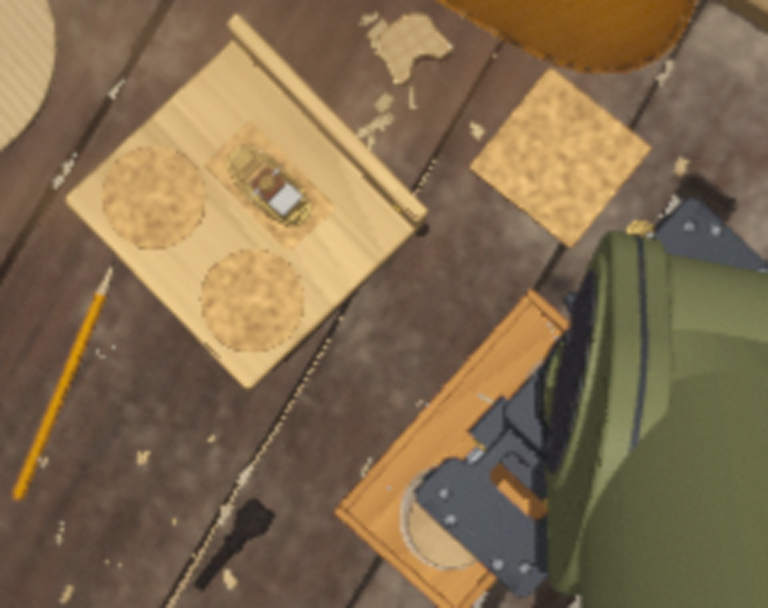

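Call:
carry_out(commands=[[0,0.001,0.03,0,0,0],[0,0.001,0.055,0,0,0],[0,0.001,0.065,0,0,0],[0,0.001,0.068,0,0,0],[0,0.001,0.069,0,0,0],[0,0.001,0.069,0,0,0]])

```text
clock: 12.3
tool_pos: [0.3947, -0.3646, 0.0675]
eef_rot: [0.915, 0.404, 0.0, 0.001]
contact_force: [-0.2, -0.6, -2.4]
opening: 0.53
```

```bash
python3 - <<'E'
from h import *
show();p=r.snapshot('top');snap('wrist','w9')
Z=lambda X,Y:np.array([110+(X-1)/3.2,90+(Y-1)/3.2])
print('padL',ray(p,Z(154,197),.012),'padR',ray(p,Z(252,301),.012))
i=cv2.cvtColor(p['img'],cv2.COLOR_BGR2HSV)
for (X,Y) in [(154,197),(252,301),(310,195),(200,270),(252,124)]:
  u=Z(X,Y).astype(int);print(X,Y,p['img'][u[1],u[0]],i[u[1],u[0]])
E
```

```text
12.3 q [ 0.8268  0.8568 -0.2795  1.9531  0.5565  0.4056 -0.6172] tau [ -0.2341 -51.2103  -2.5754  -6.8041  -0.022   -0.0488  -0.0057] 
pos [ 0.3947 -0.3646  0.0675] F [-0.1635 -0.5972 -2.3971] open 0.530447256600234
[[ 0.6737  0.739   0.0014]
 [ 0.739  -0.6737 -0.0009]
 [ 0.0003  0.0016 -1.    ]]
padL [ 0.5091 -0.123   0.012 ] padR [ 0.4472 -0.1823  0.012 ]
154 197 [119 185 226] [ 18 121 226]
252 301 [122 190 234] [ 18 122 234]
310 195 [ 97 156 196] [ 18 129 196]
200 270 [133 192 227] [ 19 106 227]
252 124 [112 174 214] [ 18 122 214]
```

View pics/w9.png

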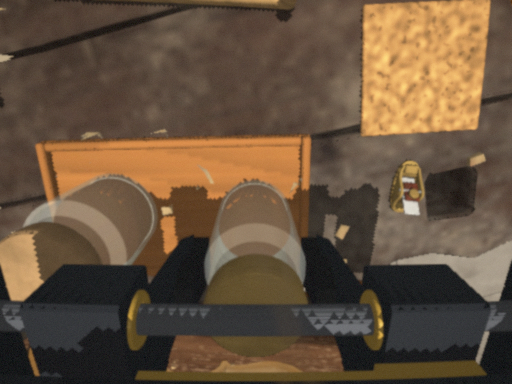

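Call:
carry_out(commands=[[0,0,0.001,0,0,0],[0,0,0.0025,0,0,0],[0,0,0.0025,0,0,0]])

```text
clock: 12.7
tool_pos: [0.3942, -0.3649, 0.065]
eef_rot: [0.915, 0.404, 0.0, 0.001]
contact_force: [-0.6, 0.3, 5.0]
opening: 0.531
```

Call:
carry_out(commands=[[0,0,0,0,0,0],[0,0,0,0,0,0],[0,0,0,0,0,0],[0,0,0,0,0,0]], fingers=55)

```text
clock: 13.1
tool_pos: [0.3939, -0.3645, 0.0642]
eef_rot: [0.915, 0.404, 0.0, 0.0]
contact_force: [-0.6, 0.3, -0.3]
opening: 0.786
```

Call:
carry_out(commands=[[0,0,-0.02,0,0,0],[0,0,-0.06,0,0,0],[0,0,-0.1,0,0,0],[0,0,-0.12,0,0,0],[0,0,-0.12,0,0,0]])

```text
clock: 13.6
tool_pos: [0.3955, -0.3656, 0.187]
eef_rot: [0.915, 0.403, 0.001, 0.003]
contact_force: [-0.5, -0.5, -0.5]
opening: 0.784
```

```bash
python3 - <<'E'
from h import *
show();p=snap('wrist','w10');st=r.get_state()
go([.5168,-.1916,.19],-.79)
E
```

```text
13.6 q [ 0.9231  0.6724 -0.4327  1.8788  0.4308  0.6769 -0.5061] tau [  0.3905 -48.2465  -4.0332 -11.4313  -0.176    0.3171   0.1354] 
pos [ 0.3955 -0.3656  0.187 ] F [-0.5385 -0.476  -0.5127] open 0.7843718823025482
[[ 0.6744  0.7383  0.0049]
 [ 0.7383 -0.6744 -0.0037]
 [ 0.0006  0.0061 -1.    ]]
row [0.2106, -0.0266, -0.0048] [0.16, -0.01, 2.85] rows>= 4.2 clock 13.65
```

View pics/w10.png

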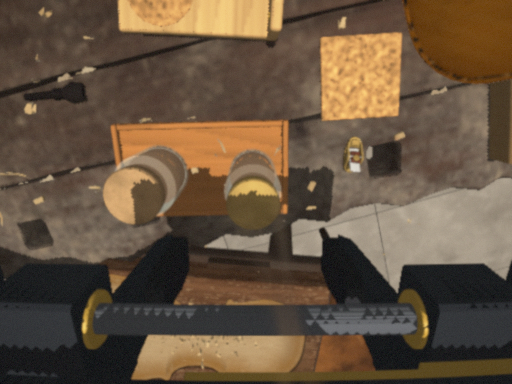

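Call:
carry_out(commands=[[0.05,-0.007,0,0,0,1],[0.1,-0.014,0,0,0,2],[0.15,-0.02,0,0,0,2.8],[0.19,-0.024,0,0,0,2.8],[0.21,-0.027,0.02,0,0,2.8],[0.21,-0.027,0.06,0,0,2.8],[0.21,-0.027,0.08,0,0,2.8],[0.21,-0.027,0.08,0,0,2.8]], fingers=133)

```text
clock: 14.45
tool_pos: [0.5124, -0.1901, 0.1003]
eef_rot: [0.924, 0.382, -0.004, -0.002]
contact_force: [0.4, 0.3, -0.0]
opening: 0.476
```

```bash
python3 - <<'E'
from h import *
show();p=snap('wrist','w11');st=r.get_state()
for l in ['plane_large','stand_bed']:
  print(l,[(np.round(d['xyz'],4),round(d['p'],2)) for d in r.spot_point(p,l)][:2])
print('bed px',proj(p,[.5168,-.1916,.012],st),proj(p,[.5168,-.1916,.043],st))
E
```

```text
14.45 q [ 0.4482  0.8103 -0.2995  1.9033  0.4587  0.5044 -0.9589] tau [ -0.7305 -49.5376  -2.7312  -8.6351   0.1021  -0.416   -0.128 ] 
pos [ 0.5124 -0.1901  0.1003] F [ 0.4382  0.3189 -0.024 ] open 0.4764242437964296
[[ 0.7085  0.7057 -0.0085]
 [ 0.7057 -0.7085  0.0018]
 [-0.0047 -0.0072 -1.    ]]
plane_large [(array([ 0.5175, -0.1935,  0.0136]), 0.9)]
stand_bed [(array([ 0.5159, -0.1915,  0.008 ]), 0.82)]
bed px [259.6762 192.571 ] [260.1977 206.3234]
```

View pics/w11.png

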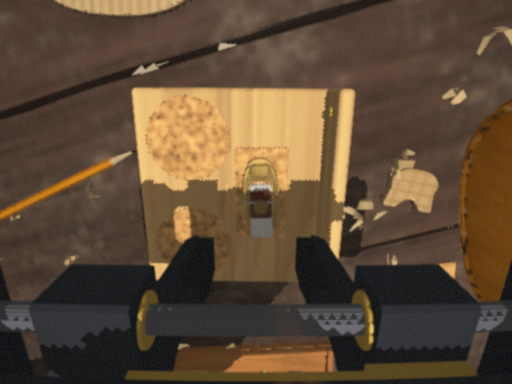

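```bash
python3 - <<'E'
from h import *
show();go([.5168,-.192,.06],-.80);go([.5168,-.192,.017],-.80)
E
```

```text
14.6 q [ 0.4504  0.804  -0.3019  1.8997  0.4579  0.5057 -0.9583] tau [ -0.2409 -49.3443  -2.6435  -8.314   -0.0235  -0.025   -0.0005] 
pos [ 0.5156 -0.1913  0.1044] F [-0.0906 -1.3479 -0.2767] open 0.47461169898187133
[[ 0.7095  0.7047  0.0001]
 [ 0.7047 -0.7095 -0.    ]
 [ 0.      0.0001 -1.    ]]
row [0.0003, 0.0013, 0.0444] [0.01, -0.0, 0.64] rows>= 0.9 clock 14.6
row [0.0003, 0.0013, 0.0874] [0.01, -0.0, 0.64] rows>= 1.7 clock 14.6
```

Call:
carry_out(commands=[[0,0.001,0.02,0,0,0.5],[0,0.001,0.044,0,0,0.5],[0,0.001,0.044,0,0,0.5],[0,0.001,0.06,0,0,0.5],[0,0.001,0.075,0,0,0.5],[0,0.001,0.084,0,0,0.5],[0,0.001,0.087,0,0,0.5],[0,0.001,0.087,0,0,0.5]])

```text
clock: 15.4
tool_pos: [0.5166, -0.192, 0.0178]
eef_rot: [0.926, 0.377, 0.0, 0.0]
contact_force: [-0.7, -0.5, -1.0]
opening: 0.478
```

```bash
python3 - <<'E'
from h import *
show();p=snap('wrist','w12')
E
```

```text
15.4 q [ 0.388   0.949  -0.1961  1.9195  0.5239  0.3223 -1.0259] tau [ -0.066  -52.6484  -1.4132  -5.4723  -0.0008  -0.1008  -0.012 ] 
pos [ 0.5166 -0.192   0.0178] F [-0.6566 -0.4582 -1.0089] open 0.4782385266972129
[[ 0.7156  0.6985  0.0007]
 [ 0.6985 -0.7156 -0.0003]
 [ 0.0003  0.0007 -1.    ]]
```

View pics/w12.png

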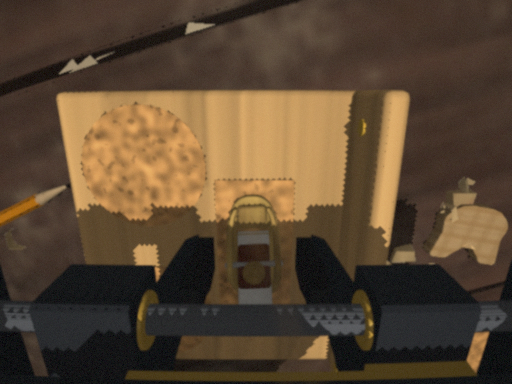

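Call:
carry_out(commands=[[0,0,0,0,0,0],[0,0,0,0,0,0],[0,0,0,0,0,0],[0,0,0,0,0,0]], fingers=255, grip_force=25)

```text
clock: 15.85
tool_pos: [0.5165, -0.192, 0.0177]
eef_rot: [0.926, 0.377, 0.0, 0.0]
contact_force: [-0.5, 0.5, 4.9]
opening: 0.294
```

Call:
carry_out(commands=[[0,0,-0.02,0,0,0],[0,0,-0.05,0,0,0],[0,0,-0.08,0,0,0],[0,0,-0.1,0,0,0],[0,0,-0.1,0,0,0]])

```text
clock: 16.35
tool_pos: [0.5177, -0.1924, 0.1194]
eef_rot: [0.926, 0.377, 0.002, 0.001]
contact_force: [-0.4, 0.6, -2.0]
opening: 0.291
```

```bash
python3 - <<'E'
from h import *
show();p=snap('wrist','w13');go([.5374,-.3692,.10],-.69)
E
```

```text
16.35 q [ 0.462   0.7813 -0.3195  1.8892  0.4476  0.5366 -0.9568] tau [  0.3833 -52.3314  -3.1248  -9.2883  -0.1471   0.3441   0.1163] 
pos [ 0.5177 -0.1924  0.1194] F [-0.3957  0.5667 -1.9632] open 0.29070755759785905
[[ 0.7158  0.6983  0.0046]
 [ 0.6983 -0.7158 -0.0011]
 [ 0.0025  0.0041 -1.    ]]
row [-0.1088, 0.1411, 0.0179] [0.1, -0.05, -6.17] rows>= 3.6 clock 16.4
```

View pics/w13.png

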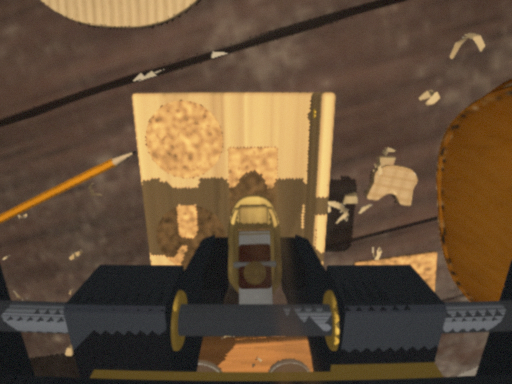

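```bash
python3 - <<'E'
from h import *
s=snap('scene','s13');t=snap('top','t13')
for uv in [(297,110),(318,105),(270,103),(335,70),(310,85)]:
  for z in (0,.04,.08,.12,.16):
    X=ray(t,uv,z);print(uv,z,X.round(3),proj(s,X).round(0))
i=s['img'].copy();cv2.imwrite('pics/s13z.png',cv2.resize(i[0:230,230:512],None,fx=2.6,fy=2.6))
E
```

```text
(297, 110) 0 [ 0.595 -0.393  0.   ] [328. 189.]
(297, 110) 0.04 [ 0.587 -0.387  0.04 ] [325. 176.]
(297, 110) 0.08 [ 0.578 -0.382  0.08 ] [323. 162.]
(297, 110) 0.12 [ 0.569 -0.376  0.12 ] [321. 147.]
(297, 110) 0.16 [ 0.56  -0.371  0.16 ] [318. 130.]
(318, 105) 0 [ 0.606 -0.434  0.   ] [347. 193.]
(318, 105) 0.04 [ 0.597 -0.427  0.04 ] [345. 180.]
(318, 105) 0.08 [ 0.587 -0.42   0.08 ] [342. 165.]
(318, 105) 0.12 [ 0.578 -0.412  0.12 ] [339. 150.]
(318, 105) 0.16 [ 0.569 -0.405  0.16 ] [336. 134.]
(270, 103) 0 [ 0.609 -0.339  0.   ] [309. 177.]
(270, 103) 0.04 [ 0.599 -0.336  0.04 ] [307. 165.]
(270, 103) 0.08 [ 0.59  -0.333  0.08 ] [305. 151.]
(270, 103) 0.12 [ 0.581 -0.33   0.12 ] [303. 137.]
(270, 103) 0.16 [ 0.571 -0.327  0.16 ] [301. 121.]
(335, 70) 0 [ 0.676 -0.468  0.   ] [374. 181.]
(335, 70) 0.04 [ 0.664 -0.459  0.04 ] [371. 169.]
(335, 70) 0.08 [ 0.651 -0.45   0.08 ] [368. 155.]
(335, 70) 0.12 [ 0.639 -0.441  0.12 ] [365. 140.]
(335, 70) 0.16 [ 0.627 -0.432  0.16 ] [362. 125.]
(310, 85) 0 [ 0.645 -0.418  0.   ] [348. 181.]
(310, 85) 0.04 [ 0.634 -0.412  0.04 ] [345. 168.]
(310, 85) 0.08 [ 0.624 -0.405  0.08 ] [343. 154.]
(310, 85) 0.12 [ 0.613 -0.398  0.12 ] [340. 140.]
(310, 85) 0.16 [ 0.602 -0.392  0.16 ] [337. 124.]
```

View pics/s13z.png

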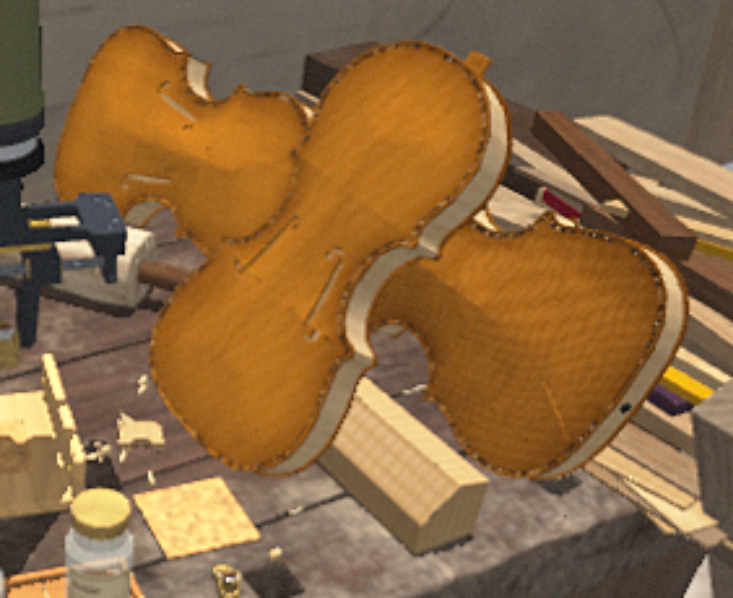

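View pics/t13.png

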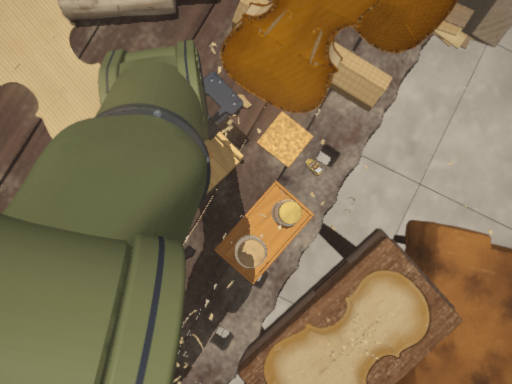

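```bash
python3 - <<'E'
from h import *
from scipy.optimize import least_squares
s=r.snapshot('scene');t=r.snapshot('top');w=r.snapshot('wrist')
print(np.round(w['tool_from_camera'],3))
# f-hole centres in both views: left f hole: top (265,45), scene zoom (265,243); right: top(317,45), scene zoom (325,295)
for a,b in [((265,45),(265,243)),((316,45),(325,295)),((335,40),(355,350)),((297,110),(265,474)),((330,85),(325,455))]:
  b=np.array([230+b[0]/2.6,b[1]/2.6])
  f=lambda X:np.r_[proj(t,X)-a,proj(s,X)-b]
  q=least_squares(f,[.65,-.4,.08]);print(a,q.x.round(3),np.round(q.fun,1))
E
```

```text
[[-0.001 -0.952 -0.307  0.078]
 [ 1.    -0.001  0.001 -0.001]
 [-0.001 -0.307  0.952 -0.146]
 [ 0.     0.     0.     1.   ]]
(265, 45) [ 0.666 -0.326  0.176] [ 5.8 -3.5 -8.9  1.6]
(316, 45) [ 0.669 -0.401  0.155] [-0.4  0.2  0.5 -0.1]
(335, 40) [ 0.692 -0.437  0.107] [-4.1  2.2  5.5 -1.2]
(297, 110) [ 0.594 -0.395  0.018] [ 2.3 -1.4 -3.   0.5]
(330, 85) [ 0.632 -0.444  0.039] [-3.   1.7  3.9 -0.8]
```

```bash
python3 - <<'E'
from h import *
go([.5374,-.3692,.10],-1.8)
E
```

```text
row [-0.1082, 0.1424, 0.0157] [-0.07, 0.13, 57.46] rows>= 6.7 clock 16.65
```

Call:
carry_out(commands=[[-0.03,0.04,0,0,0,8],[-0.06,0.08,0,0,0,16],[-0.09,0.11,0,0,0,24],[-0.108,0.142,0,0,0,32],[-0.108,0.142,0,0,0,40],[-0.108,0.142,0,0,0,48],[-0.108,0.142,0,0,0,57.5],[-0.108,0.142,0,0,0,57.5],[-0.108,0.142,0,0,0,57.5],[-0.108,0.142,0,0,0,57.5]])

```text
clock: 17.65
tool_pos: [0.538, -0.3687, 0.1168]
eef_rot: [0.994, -0.113, -0.0, -0.0]
contact_force: [0.4, -0.3, -1.3]
opening: 0.288
```

```bash
python3 - <<'E'
from h import *
show();p=snap('wrist','w14');t=snap('top','t14');snap('scene','s14');go([.5374,-.3692,.011],-1.8)
print([np.round(d['xyz'],4) for d in r.spot_point(t,'mat')],[np.round(d['xyz'],4) for d in r.spot_point(p,'mat')])
E
```

```text
17.65 q [ 0.5903  0.873  -0.1134  1.5763  0.1348  0.7007 -1.3844] tau [ -0.1559 -58.7931  -0.261  -13.0622  -0.0128  -0.0678   0.0054] 
pos [ 0.538  -0.3687  0.1168] F [ 0.3505 -0.2959 -1.3232] open 0.2877048243186647
[[ 0.9743 -0.2254 -0.0007]
 [-0.2254 -0.9743  0.0004]
 [-0.0007 -0.0002 -1.    ]]
row [-0.0006, 0.0004, 0.1061] [-0.01, 0.0, 0.01] rows>= 2.1 clock 17.8
[] [array([ 0.5399, -0.3708, -0.001 ])]
```

View pics/w14.png

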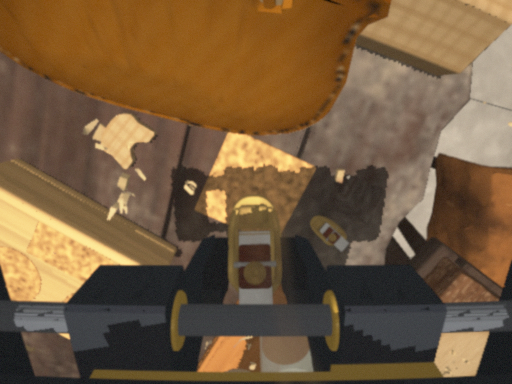

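View pics/s14.png

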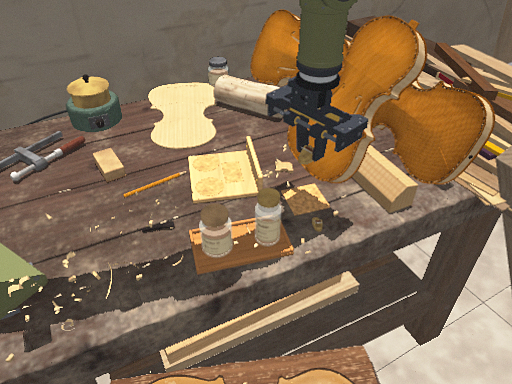

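Call:
carry_out(commands=[[0,0.001,0.03,0,0,0],[0,0.001,0.06,0,0,0],[0,0.001,0.08,0,0,0],[0,0.001,0.08,0,0,0]])

```text
clock: 18.3
tool_pos: [0.5358, -0.3686, 0.0344]
eef_rot: [0.993, -0.115, -0.003, -0.001]
contact_force: [0.1, 0.5, -2.7]
opening: 0.292
```

```bash
python3 - <<'E'
from h import *
show();p=snap('wrist','w15');go([.538,-.3695,.011],-1.8)
E
```

```text
18.3 q [ 0.5831  0.9916 -0.0969  1.6006  0.152   0.5628 -1.3997] tau [ -0.0278 -60.2514   0.0277 -11.2757   0.0353  -0.4625  -0.0264] 
pos [ 0.5358 -0.3686  0.0344] F [ 0.141   0.4826 -2.7257] open 0.2917131797457984
[[ 0.9738 -0.2276 -0.0051]
 [-0.2275 -0.9738  0.0031]
 [-0.0057 -0.0019 -1.    ]]
row [0.001, -0.0001, 0.0252] [-0.05, 0.14, -0.03] rows>= 0.5 clock 18.35
```

View pics/w15.png

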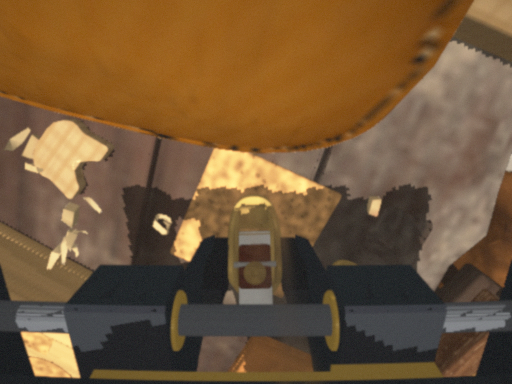

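Call:
carry_out(commands=[[0.001,0,0.012,0,0,0],[0.001,0,0.02,0,0,0],[0.001,0,0.024,0,0,0],[0.001,0,0.025,0,0,0],[0.001,0,0.025,0,0,0]])

```text
clock: 18.85
tool_pos: [0.539, -0.3702, 0.0123]
eef_rot: [0.993, -0.115, 0.0, 0.0]
contact_force: [-0.5, 0.2, -2.0]
opening: 0.291
```

Call:
carry_out(commands=[[-0.001,0,0.001,0,0,0],[-0.001,0,0.002,0,0,0],[-0.001,0,0.0025,0,0,0],[-0.001,0,0.0025,0,0,0]])

```text
clock: 19.25
tool_pos: [0.5379, -0.37, 0.0098]
eef_rot: [0.993, -0.115, 0.0, 0.0]
contact_force: [-0.0, -0.5, -1.2]
opening: 0.29
```

Call:
carry_out(commands=[[0,0,0,0,0,0],[0,0,0,0,0,0],[0,0,0,0,0,0],[0,0,0,0,0,0]], fingers=130)

```text
clock: 19.65
tool_pos: [0.5381, -0.37, 0.0099]
eef_rot: [0.993, -0.115, 0.0, 0.0]
contact_force: [0.1, 1.1, 0.2]
opening: 0.49
```

Call:
carry_out(commands=[[0,0,-0.01,0,0,0],[0,0,-0.03,0,0,0],[0,0,-0.06,0,0,0],[0,0,-0.09,0,0,0],[0,0,-0.09,0,0,0]])

```text
clock: 20.15
tool_pos: [0.5408, -0.3718, 0.1049]
eef_rot: [0.993, -0.115, 0.004, 0.002]
contact_force: [1.0, -1.0, 0.3]
opening: 0.489
```

```bash
python3 - <<'E'
from h import *
show();st=r.get_state();p=snap('wrist','w16')
for l in ['plane_large','mat','plane_small']:
  print(l,[(np.round(d['xyz'],4),round(d['p'],2)) for d in r.spot_point(p,l)][:2])
go([.4835,-.4265,.09],-.66)
go([.4835,-.4265,.09],-1.8)
E
```

```text
20.15 q [ 0.5905  0.8903 -0.1105  1.5791  0.1387  0.6708 -1.3887] tau [  0.0453 -57.9089  -0.2499 -11.5792  -0.0599   0.3873   0.0344] 
pos [ 0.5408 -0.3718  0.1049] F [ 1.0189 -0.9647  0.2712] open 0.488875895523001
[[ 0.9735 -0.2285  0.0077]
 [-0.2285 -0.9735 -0.0047]
 [ 0.0086  0.0029 -1.    ]]
plane_large [(array([ 0.5401, -0.369 ,  0.0054]), 0.78)]
mat [(array([ 0.5415, -0.369 , -0.0032]), 0.79)]
plane_small [(array([ 0.4831, -0.4272, -0.0006]), 0.61)]
row [-0.0393, 0.0677, 0.0092] [-0.07, 0.06, -65.37] rows>= 7.6 clock 20.35
row [-0.0393, 0.0677, 0.0092] [-0.02, 0.08, -0.05] rows>= 1.6 clock 20.35
```

View pics/w16.png

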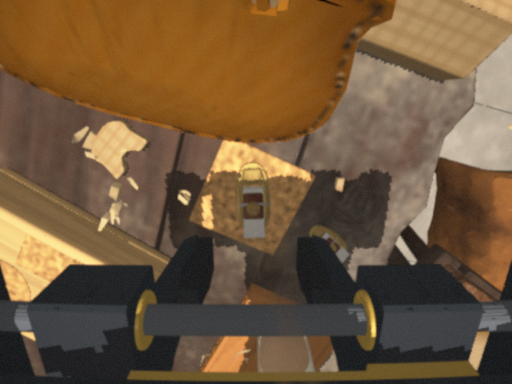

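```bash
python3 - <<'E'
from h import *
show();go([.394,-.3645,.19],-2.3)
E
```

```text
20.35 q [ 0.5901  0.8975 -0.1101  1.5838  0.1389  0.6695 -1.3888] tau [  0.0243 -59.3526  -0.2221 -12.5513  -0.0085  -0.0931  -0.0002] 
pos [ 0.5373 -0.3695  0.0992] F [0.6653 0.2524 0.0252] open 0.49201242039391246
[[ 0.9737 -0.228  -0.0014]
 [-0.228  -0.9737  0.0007]
 [-0.0015 -0.0004 -1.    ]]
row [-0.1408, 0.0277, -0.0907] [-0.0, 0.09, 28.6] rows>= 3.4 clock 20.35
```

Call:
carry_out(commands=[[0,0,-0.04,0,0,0],[0,0,-0.08,0,0,7],[-0.04,0.01,-0.091,0,0,14],[-0.08,0.02,-0.091,0,0,21],[-0.12,0.025,-0.091,0,0,28.6],[-0.141,0.028,-0.091,0,0,28.6],[-0.141,0.028,-0.091,0,0,28.6],[-0.141,0.028,-0.091,0,0,28.6]], fingers=0)

```text
clock: 21.15
tool_pos: [0.3946, -0.3649, 0.1902]
eef_rot: [0.934, -0.357, -0.0, -0.0]
contact_force: [0.1, -0.1, -0.5]
opening: 1.0
```

```bash
python3 - <<'E'
from h import *
show();st=r.get_state();p=snap('wrist','w17')
for l in ['jar_tall','tray','jar_short']:
  print(l,[(np.round(d['xyz'],4),round(d['p'],2)) for d in r.spot_point(p,l)][:2])
go([.394,-.3645,.066],-2.3)
E
```

```text
21.15 q [ 0.6611  0.6416 -0.0006  1.8867 -0.      0.6137 -1.6392] tau [  1.0179 -47.1646   1.728  -10.6964   0.0601   0.0432   0.0054] 
pos [ 0.3946 -0.3649  0.1902] F [ 0.0592 -0.0898 -0.5015] open 0.9997590000024088
[[ 0.7458 -0.6662 -0.0001]
 [-0.6662 -0.7458  0.0006]
 [-0.0004 -0.0004 -1.    ]]
jar_tall [(array([ 0.3934, -0.3649,  0.0029]), 0.91)]
tray [(array([ 0.3572, -0.3306,  0.0015]), 0.87)]
jar_short [(array([ 0.3202, -0.2992,  0.0052]), 0.59)]
row [-0.0015, 0.001, 0.1244] [-0.04, -0.03, 0.1] rows>= 2.5 clock 21.35
```

View pics/w17.png

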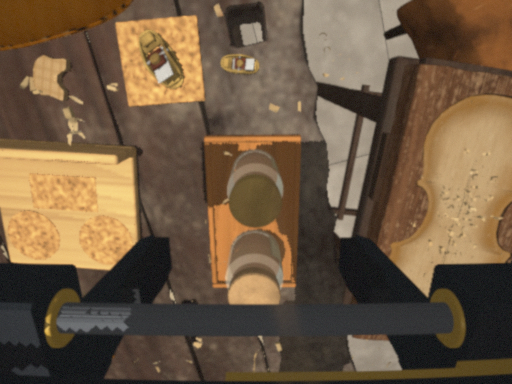

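Call:
carry_out(commands=[[0,0.001,0.04,0,0,0],[0,0.001,0.08,0,0,0],[0,0.001,0.11,0,0,0],[0,0.001,0.123,0,0,0],[0,0.001,0.123,0,0,0],[0,0.001,0.123,0,0,0]])

```text
clock: 21.95
tool_pos: [0.3944, -0.3662, 0.0685]
eef_rot: [0.934, -0.356, 0.001, 0.0]
contact_force: [1.0, -1.1, -0.1]
opening: 1.002
```

Call:
carry_out(commands=[[0,0,0,0,0,0],[0,0,0,0,0,0],[0,0,0,0,0,0],[0,0,0,0,0,0],[0,0,0,0,0,0],[0,0,0,0,0,0]], fingers=255, grip_force=20)

```text
clock: 22.55
tool_pos: [0.3938, -0.3656, 0.0679]
eef_rot: [0.934, -0.356, 0.0, -0.0]
contact_force: [0.8, -0.4, 2.0]
opening: 0.534
```

```bash
python3 - <<'E'
from h import *
show();go([.374,-.347,.07],-2.3)
E
```

```text
22.55 q [ 0.6647  0.8475 -0.0035  1.9602  0.0071  0.3336 -1.6441] tau [  0.4506 -49.7598   1.7187  -6.4496   0.0392  -0.1183  -0.0003] 
pos [ 0.3938 -0.3656  0.0679] F [ 0.8332 -0.3607  2.0406] open 0.5341474187030375
[[ 0.7459 -0.6661  0.0004]
 [-0.6661 -0.7459  0.0001]
 [ 0.0003 -0.0003 -1.    ]]
row [-0.0272, -0.0006, -0.0021] [-0.02, -0.01, 0.01] rows>= 0.5 clock 22.55
```

Call:
carry_out(commands=[[0,0,-0.004,0,0,0],[0,0,-0.008,0,0,0],[-0.01,0,-0.008,0,0,0],[-0.02,0,-0.008,0,0,0],[-0.029,0,-0.008,0,0,0],[-0.029,0,-0.008,0,0,0],[-0.029,0,-0.004,0,0,0],[-0.029,0,0,0,0,0],[-0.029,0,0.0005,0,0,0],[-0.029,0,0.0005,0,0,0]])

```text
clock: 23.55
tool_pos: [0.3731, -0.3468, 0.0676]
eef_rot: [0.934, -0.356, 0.001, 0.0]
contact_force: [0.2, 1.9, 6.2]
opening: 0.53
```

Call:
carry_out(commands=[[0,0,0,0,0,0],[0,0,0,0,0,0],[0,0,0,0,0,0],[0,0,0,0,0,0]], fingers=40)

```text
clock: 23.95
tool_pos: [0.3719, -0.3465, 0.0671]
eef_rot: [0.934, -0.357, -0.0, 0.0]
contact_force: [0.1, -0.9, -0.6]
opening: 0.839
```

Call:
carry_out(commands=[[0,0,-0.02,0,0,0],[0,0,-0.06,0,0,0],[0,0,-0.1,0,0,0],[0,0,-0.12,0,0,0],[0,0,-0.12,0,0,0]])

```text
clock: 24.45
tool_pos: [0.3733, -0.3478, 0.1899]
eef_rot: [0.934, -0.357, 0.003, 0.001]
contact_force: [-0.1, 0.1, 0.7]
opening: 0.847
```

```bash
python3 - <<'E'
from h import *
show();p=snap('wrist','w18');st=r.get_state()
for l in ['jar_tall','plane_small']:
  print(l,[(np.round(d['xyz'],4),round(d['p'],2)) for d in r.spot_point(p,l)][:2])
go([.4833,-.4268,.14],-.66)
cv2.imwrite('pics/w18z.png',cv2.resize(p['img'][0:150,80:330],None,fx=3,fy=3,interpolation=cv2.INTER_CUBIC))
E
```

```text
24.45 q [ 0.6599  0.6111 -0.0006  1.9716  0.0012  0.5527 -1.6421] tau [ -0.0109 -45.8212   1.1232 -10.634   -0.0097   0.2775   0.0083] 
pos [ 0.3733 -0.3478  0.1899] F [-0.094   0.0608  0.7449] open 0.8467009990330767
[[ 0.7454 -0.6666  0.0047]
 [-0.6666 -0.7454 -0.004 ]
 [ 0.0062 -0.0002 -1.    ]]
jar_tall [(array([ 0.3738, -0.3472,  0.004 ]), 0.67)]
plane_small [(array([ 0.483 , -0.4275, -0.0059]), 0.75)]
row [0.1373, -0.0143, 0.0462] [-0.07, 0.07, -93.97] rows>= 10.9 clock 24.6
```

View pics/w18.png

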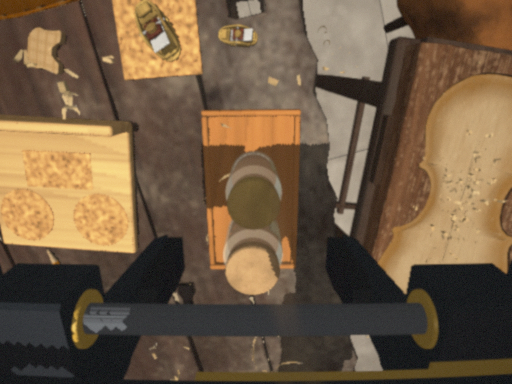

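View pics/w18z.png

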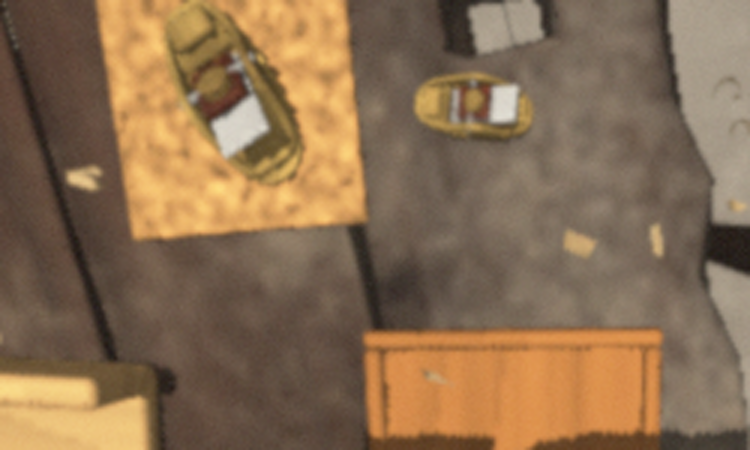

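```bash
python3 - <<'E'
from h import *
st=r.get_state();p=r.snapshot('wrist');show()
Z=lambda X,Y:np.array([80+(X-1)/3,(Y-1)/3])
a=ray(p,Z(416,104),.008,st);b=ray(p,Z(532,107),.008,st);print((a+b)/2,np.linalg.norm(a-b),np.arctan2(*(b-a)[1::-1])+np.pi/2)
go([.4833,-.4268,.12],-.68)
E
```

```text
24.65 q [ 0.6598  0.6174 -0.0011  1.9751  0.0012  0.5514 -1.6421] tau [  0.0235 -45.2428   1.1411 -10.598    0.0024  -0.0866  -0.0002] 
pos [ 0.3713 -0.3459  0.1861] F [ 0.7297  1.3002 -0.601 ] open 0.8468596913011985
[[ 0.7457 -0.6663 -0.0018]
 [-0.6663 -0.7457  0.0014]
 [-0.0023  0.0001 -1.    ]]
[ 0.4782 -0.4227  0.008 ] 0.03647018250923183 -0.7563477913829075
row [0.1376, -0.0143, 0.0658] [-0.1, 0.11, -92.82] rows>= 10.8 clock 24.65
```

Call:
carry_out(commands=[[0.03,0,0,0,0,-8.5],[0.07,-0.01,0,0,0,-17],[0.11,-0.014,0,0,0,-25.5],[0.137,-0.014,0.01,0,0,-34],[0.137,-0.014,0.02,0,0,-42.5],[0.137,-0.014,0.03,0,0,-51],[0.137,-0.014,0.04,0,0,-59.5],[0.137,-0.014,0.05,0,0,-68],[0.137,-0.014,0.06,0,0,-76.5],[0.137,-0.014,0.066,0,0,-85],[0.137,-0.014,0.066,0,0,-92],[0.137,-0.014,0.066,0,0,-92]], fingers=139)

```text
clock: 25.85
tool_pos: [0.4824, -0.4266, 0.119]
eef_rot: [0.905, 0.424, -0.0, -0.002]
contact_force: [0.2, -0.5, -0.1]
opening: 0.452
```

Call:
carry_out(commands=[[0,0,0,0,0,0],[0,0,0,0,0,0]])

```text
clock: 26.05
tool_pos: [0.4833, -0.4271, 0.1208]
eef_rot: [0.906, 0.423, -0.0, -0.0]
contact_force: [-0.3, -0.4, -0.2]
opening: 0.455
```

```bash
python3 - <<'E'
from h import *
show();st=r.get_state();p=snap('wrist','w19')
for l in ['plane_small']:
  print(l,[(np.round(d['xyz'],4),round(d['p'],2)) for d in r.spot_point(p,l)][:2])
cv2.imwrite('pics/w19z.png',cv2.resize(p['img'][100:290,140:390],None,fx=3,fy=3,interpolation=cv2.INTER_CUBIC))
E
```

```text
26.05 q [ 0.8787  0.8876 -0.4281  1.5884  0.4795  0.7725 -0.4548] tau [  0.1536 -56.8791  -5.0379 -12.2017  -0.0467  -0.0138  -0.0125] 
pos [ 0.4833 -0.4271  0.1208] F [-0.2599 -0.3731 -0.205 ] open 0.45540531274893475
[[ 0.6414  0.7672 -0.0005]
 [ 0.7672 -0.6414  0.0004]
 [-0.     -0.0006 -1.    ]]
plane_small [(array([ 0.4807, -0.4258, -0.0044]), 0.72)]
```

View pics/w19z.png

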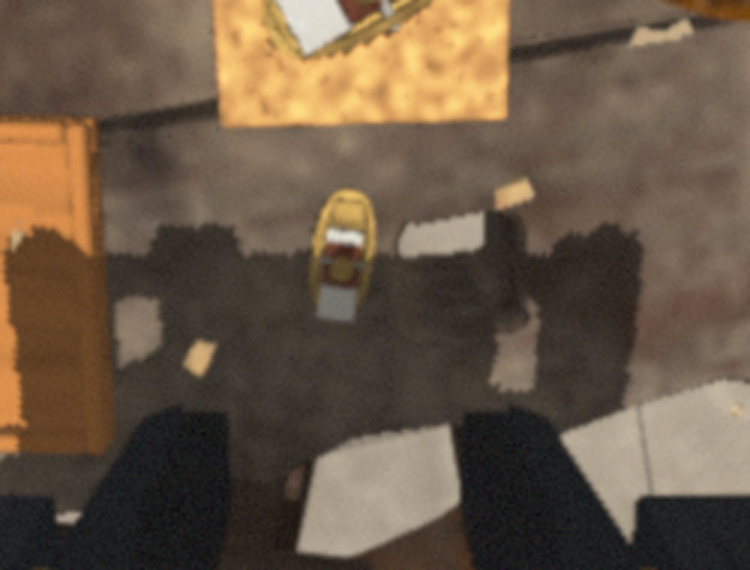

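```bash
python3 - <<'E'
from h import *
st=r.get_state();p=r.snapshot('wrist')
Z=lambda X,Y:np.array([140+(X-1)/3,100+(Y-1)/3])
for z1,z2 in [(.004,.004),(.004,.01)]:
  a=ray(p,Z(350,190),z1,st);b=ray(p,Z(334,320),z2,st);print((a+b)/2,np.linalg.norm(a-b),np.arctan2(*(a-b)[1::-1])-np.pi/2)
l=ray(p,Z(312,265),.01,st);rr=ray(p,Z(374,255),.01,st);print(l,rr,np.linalg.norm(l-rr),(l+rr)/2)
a=ray(p,Z(220,127),.004,st);b=ray(p,Z(508,123),.004,st);print('mat edge',np.linalg.norm(a-b),np.arctan2(*(b-a)[1::-1]))
a=ray(p,Z(97,120),.014,st);b=ray(p,Z(108,452),.014,st);print('tray',np.linalg.norm(a-b),np.arctan2(*(a-b)[1::-1])-np.pi/2,a)
E
```

```text
[ 0.48206008 -0.42610727  0.004     ] 0.039648763184477735 -0.8144018208985634
[ 0.48279799 -0.42527772  0.007     ] 0.03791498521355164 -0.8195790764606561
[ 0.47505306 -0.42126567  0.01      ] [ 0.49048459 -0.43029428  0.01      ] 0.01787869868085947 [ 0.48276883 -0.42577998  0.01      ]
mat edge 0.0803354007338583 -0.681760441459011
tray 0.09963075539687713 -0.7434233873427482 [ 0.45805662 -0.35240809  0.014     ]
```

```bash
python3 - <<'E'
from h import *
go([.4824,-.426,.04],-.81);go([.4824,-.426,.0055],-.81)
E
```

```text
row [0.0002, -0.0017, 0.0813] [0.01, 0.01, 6.58] rows>= 1.6 clock 26.2
row [0.0002, -0.0017, 0.1158] [0.01, 0.01, 6.58] rows>= 2.3 clock 26.2
```

Call:
carry_out(commands=[[0,-0.001,0.03,0,0,6.5],[0,-0.001,0.06,0,0,6.5],[0,-0.001,0.08,0,0,6.5],[0,-0.001,0.095,0,0,6.5],[0,-0.001,0.095,0,0,6.5]])

```text
clock: 26.7
tool_pos: [0.4816, -0.4258, 0.0244]
eef_rot: [0.928, 0.372, -0.001, -0.001]
contact_force: [0.5, 0.6, -0.0]
opening: 0.455
```

```bash
python3 - <<'E'
from h import *
show();st=r.get_state();p=snap('wrist','w20');go([.4824,-.426,.0055],-.81)
E
```

```text
26.7 q [ 0.8292  1.0158 -0.3323  1.6214  0.5167  0.5966 -0.5988] tau [ -0.2779 -58.5976  -3.952   -9.8719   0.0388  -0.2712  -0.0642] 
pos [ 0.4816 -0.4258  0.0244] F [ 0.4734  0.5643 -0.0124] open 0.45457016251245214
[[ 0.7227  0.6911 -0.0029]
 [ 0.6911 -0.7227  0.0018]
 [-0.0008 -0.0033 -1.    ]]
row [0.0001, -0.0003, 0.0203] [-0.05, 0.01, 0.13] rows>= 0.4 clock 26.75
```

View pics/w20.png

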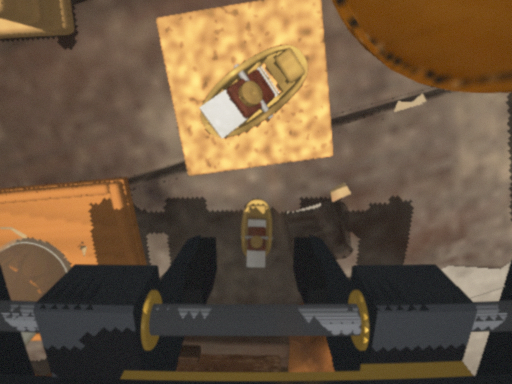

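Aligned. The large plane sits centred on the mat. Descend and grip.

Call:
carry_out(commands=[[0,0,0.008,0,0,0],[0,0,0.014,0,0,0],[0,0,0.018,0,0,0],[0,0,0.02,0,0,0],[0,0,0.02,0,0,0]])

```text
clock: 27.25
tool_pos: [0.4826, -0.4266, 0.0061]
eef_rot: [0.928, 0.372, -0.0, -0.0]
contact_force: [-0.8, -0.5, -0.2]
opening: 0.457
```

Call:
carry_out(commands=[[0,0,0,0,0,0],[0,0,0,0,0,0],[0,0,0,0,0,0],[0,0,0,0,0,0],[0,0,0,0,0,0]], fingers=255, grip_force=15)

```text
clock: 27.75
tool_pos: [0.4828, -0.4267, 0.0064]
eef_rot: [0.928, 0.372, 0.0, 0.0]
contact_force: [-0.6, 0.5, 1.4]
opening: 0.178
```

Call:
carry_out(commands=[[0,0,-0.02,0,0,0],[0,0,-0.05,0,0,0],[0,0,-0.09,0,0,0],[0,0,-0.125,0,0,0],[0,0,-0.125,0,0,0]])

```text
clock: 28.25
tool_pos: [0.4857, -0.4284, 0.1364]
eef_rot: [0.928, 0.372, 0.003, 0.004]
contact_force: [1.2, -0.4, -0.3]
opening: 0.181
```

```bash
python3 - <<'E'
from h import *
show();st=r.get_state();p=snap('wrist','w21');go([.5168,-.1916,.12],-.798)
E
```

```text
28.25 q [ 0.8691  0.8625 -0.4097  1.5826  0.4445  0.7801 -0.5378] tau [  0.7081 -57.228   -4.5215 -12.1014  -0.1807   0.5325   0.1274] 
pos [ 0.4857 -0.4284  0.1364] F [ 1.2114 -0.419  -0.2938] open 0.18077168467051824
[[ 0.7231  0.6907  0.0081]
 [ 0.6908 -0.7231 -0.0054]
 [ 0.0021  0.0095 -1.    ]]
row [0.1867, -0.1481, 0.0132] [0.3, -0.05, -0.58] rows>= 4.8 clock 28.3
```

View pics/w21.png

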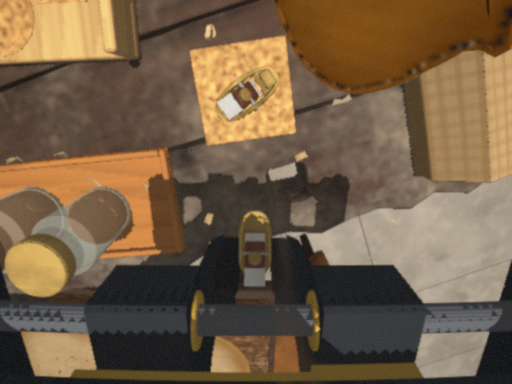

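Call:
carry_out(commands=[[0.04,-0.03,0,0,0,-0.6],[0.08,-0.06,0,0,0,-0.6],[0.12,-0.09,0,0,0,-0.6],[0.16,-0.12,0,0,0,-0.6],[0.187,-0.148,0.01,0,0,-0.6],[0.187,-0.148,0.04,0,0,-0.6],[0.187,-0.148,0.06,0,0,-0.6],[0.187,-0.148,0.06,0,0,-0.6],[0.187,-0.148,0.06,0,0,-0.6]])

```text
clock: 29.2
tool_pos: [0.5148, -0.1904, 0.0705]
eef_rot: [0.926, 0.377, -0.001, -0.001]
contact_force: [0.5, -0.3, -0.3]
opening: 0.183
```

```bash
python3 - <<'E'
from h import *
show();st=r.get_state();p=snap('wrist','w22');go([.5168,-.1916,.019],-.798)
print([(np.round(d['xyz'],4),round(d['p'],2)) for d in r.spot_point(p,'stand_bed')])
cv2.imwrite('pics/w22z.png',cv2.resize(p['img'][60:310,80:410],None,fx=2.3,fy=2.3,interpolation=cv2.INTER_CUBIC))
E
```

```text
29.2 q [ 0.4291  0.8592 -0.2687  1.9143  0.497   0.4358 -1.0039] tau [ -0.4412 -50.5451  -2.355   -7.0249  -0.0141  -0.0385  -0.0088] 
pos [ 0.5148 -0.1904  0.0705] F [ 0.4552 -0.3167 -0.3482] open 0.18331106391616306
[[ 0.7156  0.6985 -0.0021]
 [ 0.6985 -0.7156  0.0004]
 [-0.0013 -0.0018 -1.    ]]
row [0.0003, 0.0016, 0.0522] [-0.01, 0.01, 0.01] rows>= 1.0 clock 29.25
[(array([ 0.5142, -0.1879,  0.0097]), 0.82)]
```

View pics/w22z.png

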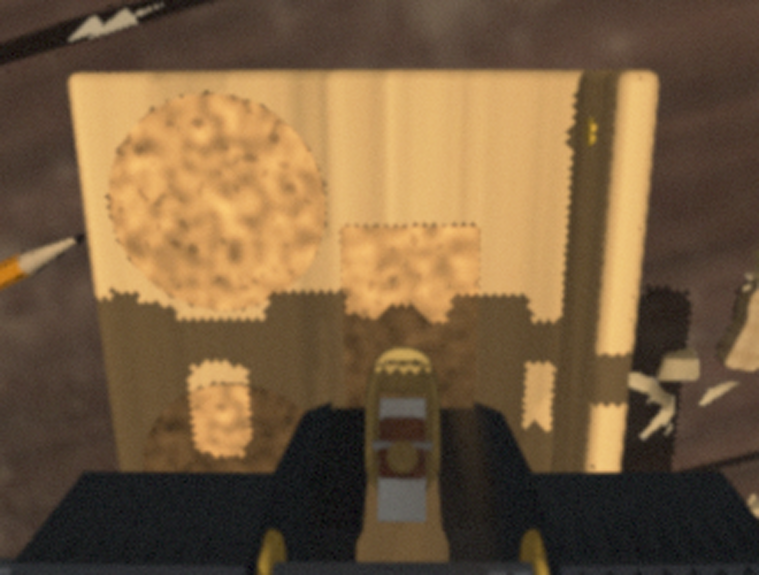

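```bash
python3 - <<'E'
from h import *
st=r.get_state();p=r.snapshot('wrist')
np.set_printoptions(precision=4,suppress=True)
Z=lambda X,Y:np.array([80+(X-1)/2.3,60+(Y-1)/2.3])
x,f=fit(p,[((-.08,.08,.012),Z(70,74)),((-.005,.037,.012),Z(341,224)),((.035,.037,.012),Z(480,224))],[.506,-.181,-.8],st)
print(x,f); c,s=np.cos(x[2]),np.sin(x[2]);W=lambda a,b:(x[0]+c*a-s*b,x[1]+s*a+c*b)
print('bed',W(.015,0),'padL',W(-.04,.043),'padR',W(-.04,-.043))
for uv in [(109,200),(326,200),(217,91),(217,312)]:print(ray(p,Z(*uv),.012,st))
show()
E
```

```text
[ 0.5062 -0.1823 -0.7957] [[-1.5115 -0.4981]
 [ 0.8606  0.4674]
 [ 0.6842  0.2847]]
bed (np.float64(0.5166874308664937), np.float64(-0.193059099928424)) padL (np.float64(0.50891301210123), np.float64(-0.12367928720986504)) padR (np.float64(0.44748159774652363), np.float64(-0.18386384777468412))
[ 0.4876 -0.0994  0.012 ]
[ 0.5311 -0.1444  0.012 ]
[ 0.5324 -0.1025  0.012 ]
[ 0.4833 -0.1437  0.012 ]
29.35 q [ 0.4299  0.8568 -0.2694  1.9133  0.4971  0.4355 -1.0039] tau [ -0.1653 -51.2483  -2.4109  -7.3589  -0.0226  -0.048    0.0021] 
pos [ 0.516  -0.1909  0.072 ] F [0.5062 0.0432 0.1236] open 0.17751756151715248
[[ 0.7161  0.698   0.0014]
 [ 0.698  -0.7161 -0.0004]
 [ 0.0008  0.0013 -1.    ]]
```

Call:
carry_out(commands=[[0,0.0015,0.02,0,0,0],[0,0.0015,0.035,0,0,0],[0,0.0015,0.046,0,0,0],[0,0.0015,0.05,0,0,0],[0,0.0015,0.05,0,0,0],[0,0.0015,0.05,0,0,0]])

```text
clock: 29.95
tool_pos: [0.517, -0.1917, 0.0218]
eef_rot: [0.926, 0.377, 0.0, 0.0]
contact_force: [0.5, 0.5, -0.2]
opening: 0.185
```

```bash
python3 - <<'E'
from h import *
show();go([.5168,-.192,.0185],-.796)
E
```

```text
29.95 q [ 0.3942  0.9426 -0.2081  1.9185  0.5353  0.3338 -1.0373] tau [ -0.0306 -52.8679  -1.6124  -5.6018  -0.0128  -0.054   -0.0005] 
pos [ 0.517  -0.1917  0.0218] F [ 0.5477  0.4994 -0.1837] open 0.18496814199697142
[[ 0.7156  0.6985  0.001 ]
 [ 0.6985 -0.7156 -0.0002]
 [ 0.0005  0.0009 -1.    ]]
row [-0.0004, 0.0001, 0.0033] [0.05, -0.03, -0.08] rows>= 0.1 clock 29.95
```

Call:
carry_out(commands=[[0,0,0.0015,0,0,0],[0,0,0.003,0,0,0],[0,0,0.0035,0,0,0],[0,0,0.0035,0,0,0]])

```text
clock: 30.35
tool_pos: [0.5169, -0.1916, 0.0183]
eef_rot: [0.926, 0.377, 0.0, 0.0]
contact_force: [-0.6, 0.8, 4.0]
opening: 0.182
```

Call:
carry_out(commands=[[0,0,0,0,0,0],[0,0,0,0,0,0],[0,0,0,0,0,0],[0,0,0,0,0,0]], fingers=145)

```text
clock: 30.75
tool_pos: [0.5166, -0.1915, 0.0176]
eef_rot: [0.926, 0.377, -0.0, -0.0]
contact_force: [1.1, 0.2, 0.0]
opening: 0.433
```

Call:
carry_out(commands=[[0,0,-0.01,0,0,0],[0,0,-0.03,0,0,0],[0,0,-0.06,0,0,0],[0,0,-0.09,0,0,0],[0,0,-0.12,0,0,0],[0,0,-0.12,0,0,0],[0,0,-0.12,0,0,0]])

```text
clock: 31.45
tool_pos: [0.5167, -0.1918, 0.1386]
eef_rot: [0.926, 0.377, 0.001, 0.001]
contact_force: [-0.3, -0.1, 0.3]
opening: 0.434
```

```bash
python3 - <<'E'
from h import *
show();st=r.get_state();p=snap('wrist','w23')
print([(np.round(d['xyz'],4),round(d['p'],2)) for d in r.spot_point(p,'plane_small')],[(np.round(d['xyz'],4),round(d['p'],2)) for d in r.spot_point(p,'stand_bed')])
cv2.imwrite('pics/w23z.png',cv2.resize(p['img'][60:310,80:410],None,fx=2.3,fy=2.3,interpolation=cv2.INTER_CUBIC))
E
```

```text
31.45 q [ 0.4802  0.7531 -0.3507  1.8771  0.4394  0.5861 -0.9511] tau [  0.0661 -51.1325  -3.4825 -10.4633  -0.0417  -0.0694   0.0134] 
pos [ 0.5167 -0.1918  0.1386] F [-0.2571 -0.0556  0.2542] open 0.43351552143891636
[[ 0.7157  0.6984  0.0014]
 [ 0.6984 -0.7157 -0.0007]
 [ 0.0005  0.0015 -1.    ]]
[(array([ 0.5174, -0.1923,  0.0104]), 0.71), (array([ 0.5183, -0.1913,  0.0105]), 0.69)] [(array([ 0.5171, -0.1926,  0.0067]), 0.6)]
```

View pics/w23z.png

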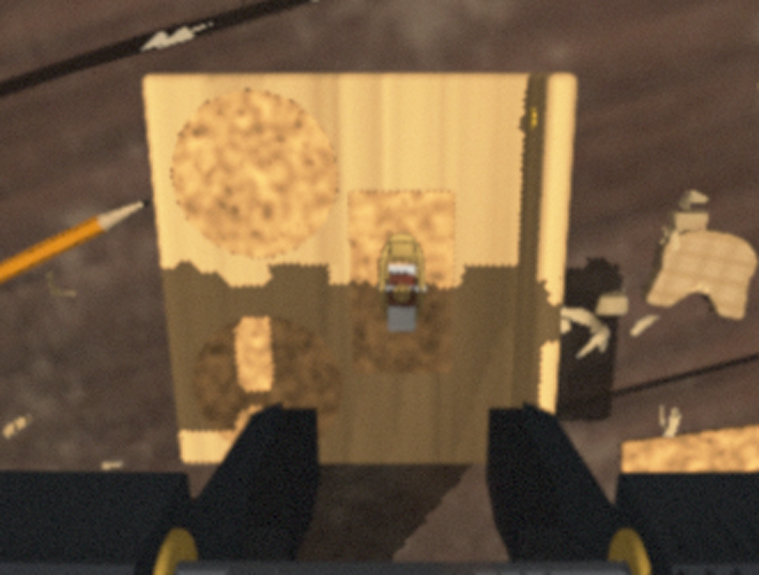

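```bash
python3 - <<'E'
from h import *
st=r.get_state();p=r.snapshot('wrist')
np.set_printoptions(precision=4,suppress=True)
Z=lambda X,Y:np.array([80+(X-1)/2.3,60+(Y-1)/2.3])
x,f=fit(p,[((-.02,.037,.012),Z(348,191)),((.02,.037,.012),Z(454,191)),((.02,-.037,.012),Z(451,372)),((-.02,-.037,.012),Z(354,372))],[.517,-.19,-.8],st);print(x,f)
a=ray(p,Z(404,233),.016,st);b=ray(p,Z(402,331),.024,st);print((a+b)/2,np.linalg.norm(a-b))
print([proj(p,[*(x[:2]+np.array([-np.sin(x[2]),np.cos(x[2])])*o),z],st)*2.3-np.array([80,60])*2.3+1 for o in(.019,-.019) for z in (.015,.022)])
print(np.linalg.norm(0))
go([.3735,-.347,.19],-2.3)
E
```

```text
[ 0.5141 -0.1913 -0.7918] [[-0.1317 -0.1854]
 [ 0.2513 -0.4589]
 [ 0.3009  0.2798]
 [-0.4307  0.5021]]
[ 0.5169 -0.1892  0.02  ] 0.0370530146283997
[array([401.419 , 239.0801]), array([401.3705, 243.2368]), array([402.0498, 333.7109]), array([402.0185, 339.9591])]
0.0
row [-0.2106, 0.0118, -0.0531] [-0.03, 0.14, 86.11] rows>= 10.0 clock 31.65
```

Call:
carry_out(commands=[[0,0,-0.03,0,0,8.5],[-0.03,0,-0.053,0,0,17],[-0.07,0.004,-0.053,0,0,25.5],[-0.11,0.006,-0.053,0,0,34],[-0.15,0.008,-0.053,0,0,42.5],[-0.19,0.01,-0.053,0,0,51],[-0.21,0.012,-0.053,0,0,59.5],[-0.21,0.012,-0.053,0,0,68],[-0.21,0.012,-0.053,0,0,76.5],[-0.21,0.012,-0.053,0,0,86],[-0.21,0.012,-0.053,0,0,86],[-0.21,0.012,-0.053,0,0,86]], fingers=0)

```text
clock: 32.85
tool_pos: [0.3746, -0.3464, 0.1902]
eef_rot: [0.935, -0.354, -0.001, -0.0]
contact_force: [-0.0, -0.7, 0.5]
opening: 1.002
```

```bash
python3 - <<'E'
from h import *
show();st=r.get_state();p=snap('wrist','w24')
print([(np.round(d['xyz'],4),round(d['p'],2)) for d in r.spot_point(p,'jar_tall')])
go([.3733,-.347,.067],-2.3)
E
```

```text
32.85 q [ 0.6551  0.6133  0.0011  1.9645 -0.0005  0.5651 -1.6385] tau [ -0.1552 -44.4928   1.2786 -10.6659  -0.0553  -0.0762  -0.1281] 
pos [ 0.3746 -0.3464  0.1902] F [-0.0474 -0.7136  0.5397] open 1.001735854549346
[[ 0.7491 -0.6624 -0.0013]
 [-0.6624 -0.7491  0.0005]
 [-0.0013  0.0005 -1.    ]]
[(array([ 0.3726, -0.3475,  0.0047]), 0.65)]
row [-0.0007, 0.0012, 0.1234] [0.0, 0.04, 0.26] rows>= 2.5 clock 32.95
```

View pics/w24.png

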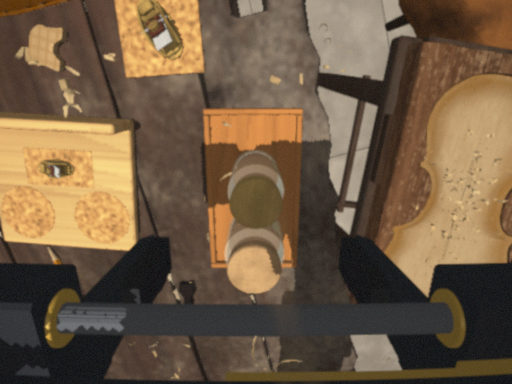

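Call:
carry_out(commands=[[-0.001,0.001,0.04,0,0,0],[-0.001,0.001,0.08,0,0,0],[-0.001,0.001,0.11,0,0,0],[-0.001,0.001,0.122,0,0,0],[-0.001,0.001,0.122,0,0,0],[-0.001,0.001,0.122,0,0,0]])

```text
clock: 33.55
tool_pos: [0.3738, -0.3474, 0.0695]
eef_rot: [0.935, -0.356, 0.001, 0.0]
contact_force: [0.0, -0.7, -0.1]
opening: 0.997
```

Call:
carry_out(commands=[[0,0,0,0,0,0],[0,0,0,0,0,0],[0,0,0,0,0,0],[0,0,0,0,0,0],[0,0,0,0,0,0],[0,0,0,0,0,0]], fingers=255, grip_force=20)

```text
clock: 34.15
tool_pos: [0.3735, -0.3468, 0.0689]
eef_rot: [0.935, -0.356, 0.0, -0.0]
contact_force: [1.1, 0.7, 1.9]
opening: 0.526
```

Call:
carry_out(commands=[[0,0,-0.02,0,0,0],[0,0,-0.05,0,0,0],[0,0,-0.08,0,0,0],[0,0,-0.12,0,0,0],[0,0,-0.12,0,0,0]])

```text
clock: 34.65
tool_pos: [0.3753, -0.3488, 0.1927]
eef_rot: [0.934, -0.356, 0.004, 0.001]
contact_force: [0.9, -0.5, -1.7]
opening: 0.527
```

```bash
python3 - <<'E'
from h import *
show();go([.509,-.123,.17],-.79);go([.46,-.17,.17],-.79)
E
```

```text
34.65 q [ 0.658   0.6081  0.001   1.9651 -0.0004  0.5598 -1.6396] tau [ -0.082  -46.4836   1.0971 -10.4987  -0.0273   0.6692   0.0136] 
pos [ 0.3753 -0.3488  0.1927] F [ 0.8572 -0.518  -1.6521] open 0.5267227189294001
[[ 0.7465 -0.6653  0.0065]
 [-0.6653 -0.7465 -0.0055]
 [ 0.0085 -0.0002 -1.    ]]
row [-0.0506, -0.2575, 0.0223] [0.36, -0.4, -86.44] rows>= 10.1 clock 34.65
row [-0.0559, -0.1898, 0.0222] [0.36, -0.4, -86.44] rows>= 10.1 clock 34.65
```

Call:
carry_out(commands=[[-0.005,-0.02,0,0,0,-8.5],[-0.01,-0.05,0,0,0,-17],[-0.02,-0.08,0,0,0,-25.5],[-0.03,-0.11,0,0,0,-34],[-0.04,-0.14,0,0,0,-42.5],[-0.05,-0.165,0,0,0,-51],[-0.055,-0.19,0.005,0,0,-59.5],[-0.055,-0.205,0.01,0,0,-68],[-0.053,-0.22,0.015,0,0,-76.5],[-0.052,-0.24,0.02,0,0,-86],[-0.051,-0.257,0.02,0,0,-86],[-0.051,-0.257,0.02,0,0,-86]])

```text
clock: 35.85
tool_pos: [0.5079, -0.1184, 0.1683]
eef_rot: [0.926, 0.377, 0.001, -0.001]
contact_force: [0.7, 0.3, -1.0]
opening: 0.531
```

```bash
python3 - <<'E'
from h import *
show();p=snap('wrist','w25');go([.509,-.123,.13],-.79)
E
```

```text
35.85 q [ 0.3657  0.6773 -0.3637  1.9417  0.4056  0.5926 -1.0612] tau [  0.2628 -46.4253  -2.93   -10.4566   0.0144   0.0646   0.0049] 
pos [ 0.5079 -0.1184  0.1683] F [ 0.6933  0.2994 -0.9919] open 0.5309116836843075
[[ 0.715   0.6991  0.0015]
 [ 0.6991 -0.715   0.0025]
 [ 0.0028 -0.0008 -1.    ]]
row [-0.0002, 0.0039, 0.0383] [-0.04, -0.01, -0.48] rows>= 0.8 clock 35.9
```

View pics/w25.png

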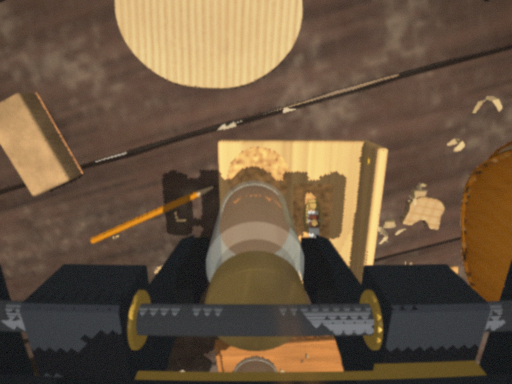

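Call:
carry_out(commands=[[0,0.004,0.02,0,0,0],[0,0.004,0.045,0,0,0],[0,0.004,0.065,0,0,0],[0,0.004,0.075,0,0,0],[0,0.004,0.075,0,0,0],[0,0.004,0.075,0,0,0]])

```text
clock: 36.5
tool_pos: [0.509, -0.1244, 0.0943]
eef_rot: [0.926, 0.377, 0.0, 0.0]
contact_force: [1.3, -0.3, -1.1]
opening: 0.53
```

```bash
python3 - <<'E'
from h import *
show();p=snap('wrist','w26');go([.5092,-.1228,.075],-.79)
E
```

```text
36.5 q [ 0.3145  0.7987 -0.2702  1.983   0.4869  0.4222 -1.1247] tau [ -0.0325 -49.1258  -2.1152  -7.2113  -0.0104  -0.0345  -0.0086] 
pos [ 0.509  -0.1244  0.0943] F [ 1.2994 -0.3133 -1.0731] open 0.5300668732812157
[[ 0.7163  0.6978  0.0004]
 [ 0.6978 -0.7163 -0.0006]
 [-0.0001  0.0007 -1.    ]]
row [0.0009, -0.0012, 0.0196] [0.08, -0.03, -0.47] rows>= 0.4 clock 36.55
```

View pics/w26.png

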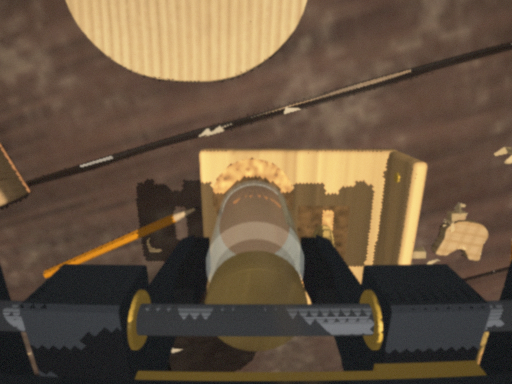

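Call:
carry_out(commands=[[0.001,-0.001,0.008,0,0,0],[0.001,-0.001,0.014,0,0,0],[0.001,-0.001,0.017,0,0,0],[0.001,-0.001,0.019,0,0,0],[0.001,-0.001,0.0195,0,0,0],[0.001,-0.001,0.0195,0,0,0]])

```text
clock: 37.15
tool_pos: [0.5088, -0.1222, 0.0749]
eef_rot: [0.926, 0.377, -0.0, 0.0]
contact_force: [-1.6, 0.4, 6.5]
opening: 0.53
```

```bash
python3 - <<'E'
from h import *
show();p=snap('wrist','w27');st=r.get_state();print('pad ring',[proj(p,[.509+.031*np.cos(t),-.123+.031*np.sin(t),.012],st).round(0) for t in np.arange(.78,7,1.57)])
E
```

```text
37.15 q [ 0.2935  0.8316 -0.2422  1.9924  0.5051  0.3755 -1.1436] tau [  0.1321 -47.2253  -1.4714  -7.0278   0.1533  -0.5289  -0.0024] 
pos [ 0.5088 -0.1222  0.0749] F [-1.553   0.4194  6.4827] open 0.5296709692968943
[[ 0.7153  0.6988  0.0001]
 [ 0.6988 -0.7153 -0.0002]
 [-0.0001  0.0002 -1.    ]]
pad ring [array([256., 164.]), array([213., 207.]), array([257., 246.]), array([300., 207.])]
```

View pics/w27.png

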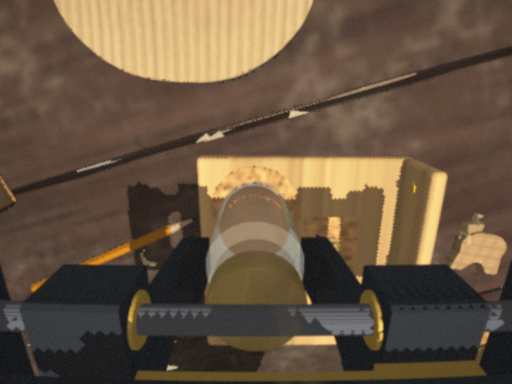

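Call:
carry_out(commands=[[0,0,0,0,0,0],[0,0,0,0,0,0],[0,0,0,0,0,0],[0,0,0,0,0,0]], fingers=30)

```text
clock: 37.6
tool_pos: [0.5091, -0.1226, 0.0742]
eef_rot: [0.926, 0.377, 0.0, 0.0]
contact_force: [-0.5, 0.1, 0.2]
opening: 0.863
```

Call:
carry_out(commands=[[0,0,-0.02,0,0,0],[0,0,-0.06,0,0,0],[0,0,-0.1,0,0,0],[0,0,-0.12,0,0,0],[0,0,-0.12,0,0,0],[0,0,-0.12,0,0,0]])

```text
clock: 38.2
tool_pos: [0.5087, -0.1227, 0.1941]
eef_rot: [0.926, 0.377, -0.0, 0.0]
contact_force: [-0.1, 0.2, -0.4]
opening: 0.883
```

```bash
python3 - <<'E'
from h import *
show();p=snap('wrist','w28')
print([(np.round(d['xyz'],4),round(d['p'],2)) for d in r.spot_point(p,'jar_tall')],[(np.round(d['xyz'],4),round(d['p'],2)) for d in r.spot_point(p,'stand')])
go([.322,-.301,.19],-.73)
E
```

```text
38.2 q [ 0.3921  0.6417 -0.3949  1.9119  0.3844  0.6623 -1.0366] tau [  0.0667 -47.1193  -3.4945 -11.8356  -0.0401  -0.0758   0.0101] 
pos [ 0.5087 -0.1227  0.1941] F [-0.1236  0.2187 -0.4118] open 0.8825886436440066
[[ 0.7157  0.6984  0.0001]
 [ 0.6984 -0.7157 -0.0003]
 [-0.0002  0.0003 -1.    ]]
[(array([ 0.506 , -0.1221,  0.0097]), 0.91)] [(array([ 0.5058, -0.1797, -0.0015]), 0.83)]
row [-0.2578, -0.0022, 0.0034] [-0.12, 0.1, -3.85] rows>= 5.2 clock 38.35
```

View pics/w28.png

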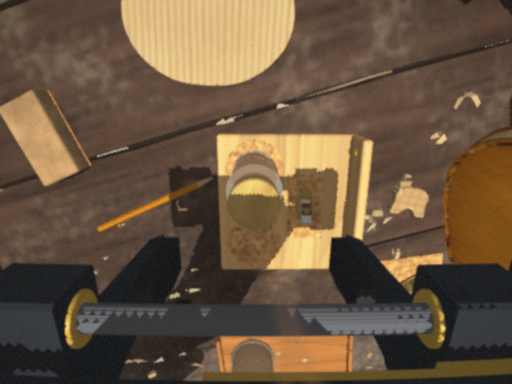

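Call:
carry_out(commands=[[-0.04,0,0,0,0,-1],[-0.09,0,0,0,0,-2],[-0.14,-0.001,0,0,0,-3],[-0.19,-0.002,0,0,0,-3.8],[-0.23,-0.002,0,0,0,-3.8],[-0.258,-0.002,0,0,0,-3.8],[-0.258,-0.002,0,0,0,-3.8],[-0.258,-0.002,0,0,0,-3.8]], fingers=0)

```text
clock: 39.15
tool_pos: [0.3228, -0.3011, 0.1936]
eef_rot: [0.913, 0.407, 0.0, -0.001]
contact_force: [0.3, 0.5, 0.4]
opening: 0.997
```

```bash
python3 - <<'E'
from h import *
show();p=snap('wrist','w29')
print([(np.round(d['xyz'],4),round(d['p'],2)) for d in r.spot_point(p,'jar_short')])
go([.322,-.301,.052],-.73)
E
```

```text
39.15 q [ 0.9398  0.5653 -0.4485  2.1379  0.4716  0.5347 -0.5921] tau [  1.5604 -39.1692  -2.2845  -8.7025   0.0312   0.0959   0.0291] 
pos [ 0.3228 -0.3011  0.1936] F [0.25   0.5428 0.4057] open 0.9970884597005788
[[ 0.6685  0.7437 -0.0004]
 [ 0.7437 -0.6685  0.0012]
 [ 0.0006 -0.0011 -1.    ]]
[(array([ 0.323 , -0.3011,  0.0091]), 0.7)]
row [-0.0022, -0.0011, 0.1419] [-0.01, -0.07, 0.07] rows>= 2.8 clock 39.25
```

View pics/w29.png

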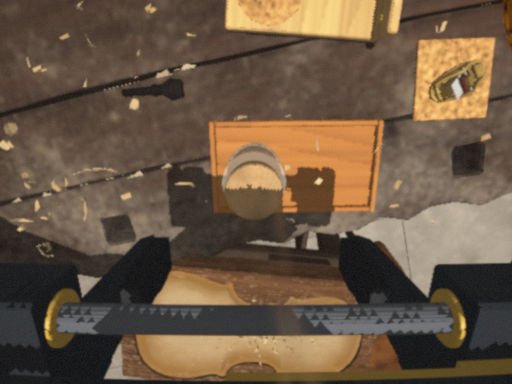

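Call:
carry_out(commands=[[-0.001,0,0.04,0,0,0],[-0.001,0,0.08,0,0,0],[-0.001,0,0.11,0,0,0],[-0.001,0,0.13,0,0,0],[-0.001,0,0.139,0,0,0],[-0.001,0,0.139,0,0,0]])

```text
clock: 39.85
tool_pos: [0.3234, -0.3002, 0.0539]
eef_rot: [0.912, 0.41, -0.0, -0.001]
contact_force: [-0.1, 1.0, 0.5]
opening: 1.002
```

Call:
carry_out(commands=[[0,0,0,0,0,0],[0,0,0,0,0,0],[0,0,0,0,0,0],[0,0,0,0,0,0],[0,0,0,0,0,0],[0,0,0,0,0,0]], fingers=255, grip_force=20)

```text
clock: 40.45
tool_pos: [0.3221, -0.302, 0.0557]
eef_rot: [0.913, 0.408, 0.0, 0.0]
contact_force: [-1.3, 0.7, 6.8]
opening: 0.647
```

Call:
carry_out(commands=[[0,0,-0.02,0,0,0],[0,0,-0.05,0,0,0],[0,0,-0.075,0,0,0],[0,0,-0.075,0,0,0],[0,0,-0.075,0,0,0]])

```text
clock: 40.95
tool_pos: [0.3222, -0.3024, 0.1301]
eef_rot: [0.913, 0.407, 0.0, 0.0]
contact_force: [-0.1, 0.1, -2.2]
opening: 0.644
```

```bash
python3 - <<'E'
from h import *
show();go([.4472,-.183,.13],-.79)
E
```

```text
40.95 q [ 0.8585  0.6797 -0.3306  2.1985  0.6306  0.3532 -0.7347] tau [  0.3961 -43.9849  -2.4931  -5.9512  -0.0497  -0.0209   0.0199] 
pos [ 0.3222 -0.3024  0.1301] F [-0.143   0.0979 -2.2112] open 0.6442119258119652
[[ 0.6683  0.7439  0.0009]
 [ 0.7439 -0.6683 -0.0005]
 [ 0.0002  0.001  -1.    ]]
row [0.1724, 0.0131, 0.0002] [0.06, -0.01, 3.32] rows>= 3.5 clock 40.95
```

Call:
carry_out(commands=[[0.04,0.003,0,0,0,1],[0.08,0.006,0,0,0,2],[0.12,0.009,0,0,0,3],[0.15,0.012,0,0,0,3.3],[0.172,0.013,0,0,0,3.3],[0.172,0.013,0,0,0,3.3],[0.172,0.013,0,0,0,3.3]])

```text
clock: 41.65
tool_pos: [0.4456, -0.1827, 0.1289]
eef_rot: [0.924, 0.382, -0.002, -0.001]
contact_force: [0.3, -0.2, -1.9]
opening: 0.641
```

```bash
python3 - <<'E'
from h import *
show();p=snap('wrist','w30');go([.4472,-.183,.0625],-.79)
E
```

```text
41.65 q [ 0.4858  0.7081 -0.3103  2.0834  0.505   0.4253 -1.0081] tau [ -1.5295 -45.6988  -3.0908  -7.8845  -0.0657  -0.2389  -0.0171] 
pos [ 0.4456 -0.1827  0.1289] F [ 0.308  -0.221  -1.9176] open 0.6410596134817702
[[ 0.7087  0.7055 -0.0033]
 [ 0.7055 -0.7088 -0.0002]
 [-0.0025 -0.0022 -1.    ]]
row [0.0021, 0.0014, 0.0666] [-0.12, 0.17, 0.04] rows>= 1.3 clock 41.7
```

View pics/w30.png

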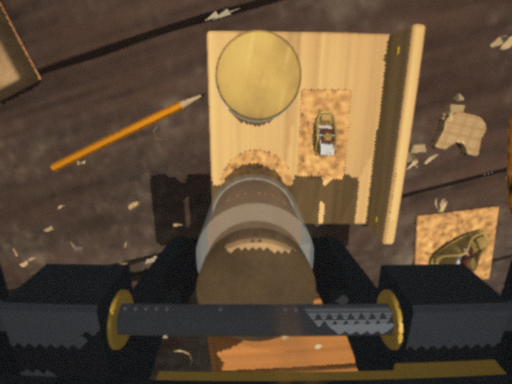

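Call:
carry_out(commands=[[0.001,0.001,0.02,0,0,0],[0.001,0.001,0.04,0,0,0],[0.001,0.001,0.055,0,0,0],[0.001,0.001,0.061,0,0,0],[0.001,0.001,0.061,0,0,0]])

```text
clock: 42.2
tool_pos: [0.4467, -0.1835, 0.0684]
eef_rot: [0.925, 0.381, -0.001, -0.0]
contact_force: [-0.1, -0.3, -2.0]
opening: 0.644
```

```bash
python3 - <<'E'
from h import *
show();go([.447,-.183,.0625],-.79)
E
```

```text
42.2 q [ 0.4132  0.8196 -0.1948  2.112   0.5789  0.2635 -1.0741] tau [ -0.1871 -47.0725  -0.9535  -4.386    0.0374  -0.1715  -0.0421] 
pos [ 0.4467 -0.1835  0.0684] F [-0.0948 -0.2917 -2.0307] open 0.6440209346303089
[[ 0.7104  0.7038 -0.0027]
 [ 0.7038 -0.7104 -0.0003]
 [-0.0022 -0.0017 -1.    ]]
row [0.0006, -0.0002, 0.0059] [-0.1, 0.12, -0.01] rows>= 0.1 clock 42.2
```

Call:
carry_out(commands=[[0,0,0.002,0,0,0],[0,0,0.004,0,0,0],[0,0,0.006,0,0,0],[0,0,0.007,0,0,0],[0,0,0.007,0,0,0]])

```text
clock: 42.7
tool_pos: [0.4483, -0.1827, 0.0623]
eef_rot: [0.924, 0.381, 0.0, 0.0]
contact_force: [0.6, 0.6, -1.2]
opening: 0.642
```

```bash
python3 - <<'E'
from h import *
show()
E
```

```text
42.7 q [ 0.4031  0.8315 -0.1817  2.1134  0.5854  0.2442 -1.0802] tau [  0.0087 -48.1654  -0.9195  -4.1622  -0.0025  -0.0845  -0.0061] 
pos [ 0.4483 -0.1827  0.0623] F [ 0.5801  0.5827 -1.1917] open 0.6422233327252143
[[ 0.7093  0.7049  0.0001]
 [ 0.7049 -0.7093 -0.0001]
 [-0.      0.0002 -1.    ]]
```

Call:
carry_out(commands=[[-0.0008,-0.0005,0,0,0,0],[-0.0008,-0.0005,0.001,0,0,0],[-0.0008,-0.0005,0.0015,0,0,0],[-0.0008,-0.0005,0.0015,0,0,0]])

```text
clock: 43.1
tool_pos: [0.4472, -0.1829, 0.0616]
eef_rot: [0.924, 0.381, 0.0, 0.0]
contact_force: [-1.6, 0.2, 8.3]
opening: 0.644
```

Call:
carry_out(commands=[[0,0,0,0,0,0],[0,0,0,0,0,0],[0,0,0,0,0,0],[0,0,0,0,0,0]], fingers=20)

```text
clock: 43.5
tool_pos: [0.4474, -0.1829, 0.0606]
eef_rot: [0.924, 0.381, 0.0, 0.0]
contact_force: [0.2, 0.0, -0.1]
opening: 0.923
```

Call:
carry_out(commands=[[0,0,-0.02,0,0,0],[0,0,-0.06,0,0,0],[0,0,-0.1,0,0,0],[0,0,-0.13,0,0,0],[0,0,-0.13,0,0,0]])

```text
clock: 44.0
tool_pos: [0.4495, -0.1835, 0.1941]
eef_rot: [0.925, 0.381, 0.003, 0.002]
contact_force: [0.1, -0.4, -0.1]
opening: 0.923
```

```bash
python3 - <<'E'
from h import *
show();p=snap('wrist','w31');go([.36,-.36,.22],-.79)
print([(np.round(d['xyz'],4),round(d['p'],2)) for d in r.spot_point(p,'jar_short')])
E
```

```text
44.0 q [ 0.5616  0.6025 -0.4222  2.0245  0.43    0.5924 -0.944 ] tau [  0.5496 -43.9603  -3.4015 -10.0923  -0.2484   0.4642   0.2237] 
pos [ 0.4495 -0.1835  0.1941] F [ 0.0933 -0.3972 -0.0964] open 0.9226420355616173
[[ 0.7099  0.7043  0.0072]
 [ 0.7043 -0.7099 -0.0021]
 [ 0.0036  0.0065 -1.    ]]
row [-0.187, 0.0633, -0.0279] [0.21, -0.1, 0.04] rows>= 4.0 clock 44.05
[(array([ 0.4489, -0.1807,  0.01  ]), 0.65)]
```

View pics/w31.png

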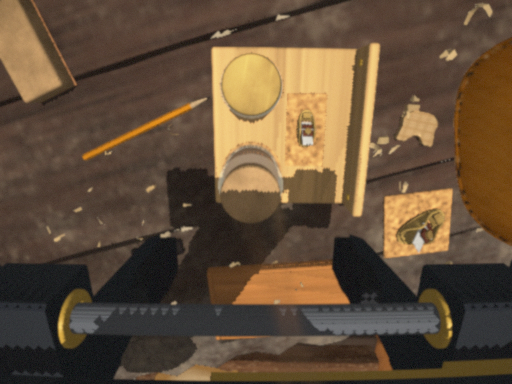

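Now retreat to the right so the top camera sees everything.

Call:
carry_out(commands=[[-0.04,0.01,-0.02,0,0,0],[-0.08,0.03,-0.03,0,0,0],[-0.12,0.05,-0.03,0,0,0],[-0.16,0.07,-0.03,0,0,0],[-0.2,0.09,-0.03,0,0,0],[-0.24,0.11,-0.03,0,0,0],[-0.28,0.13,-0.03,0,0,0],[-0.32,0.15,-0.03,0,0,0],[-0.32,0.15,-0.03,0,0,0],[-0.32,0.15,-0.03,0,0,0]])

```text
clock: 45.1
tool_pos: [0.3246, -0.5148, 0.2183]
eef_rot: [0.925, 0.38, -0.0, -0.002]
contact_force: [1.0, 0.5, 0.4]
opening: 0.922
```

```bash
python3 - <<'E'
from h import *
show();p=snap('top','t32')
for l in ['jar_short','jar_tall','plane_small','plane_large','stand_bed','mat']:
    print(l,[(np.round(d['xyz'],4),round(d['p'],2)) for d in r.spot_point(p,l)][:2])
cv2.imwrite('pics/t32z.png',cv2.resize(p['img'][90:280,110:350],None,fx=3.2,fy=3.2,interpolation=cv2.INTER_CUBIC))
E
```

```text
45.1 q [ 1.2089  0.7265 -0.4979  1.6259  0.4164  0.9005 -0.2373] tau [  2.2416 -51.5675  -4.0375 -14.8502   0.1626   0.0346   0.0313] 
pos [ 0.3246 -0.5148  0.2183] F [1.0425 0.4715 0.4072] open 0.9224994657718704
[[ 0.711   0.7032 -0.0022]
 [ 0.7032 -0.711   0.0029]
 [ 0.0004 -0.0036 -1.    ]]
jar_short [(array([ 0.4485, -0.1826,  0.0109]), 0.85)]
jar_tall [(array([ 0.5061, -0.1261,  0.0114]), 0.67)]
plane_small [(array([ 0.537 , -0.37  , -0.0012]), 0.66), (array([ 0.519 , -0.1914,  0.0116]), 0.43)]
plane_large [(array([ 0.5432, -0.3665,  0.0062]), 0.67)]
stand_bed [(array([ 0.5197, -0.1935,  0.01  ]), 0.66)]
mat []
```

View pics/t32z.png

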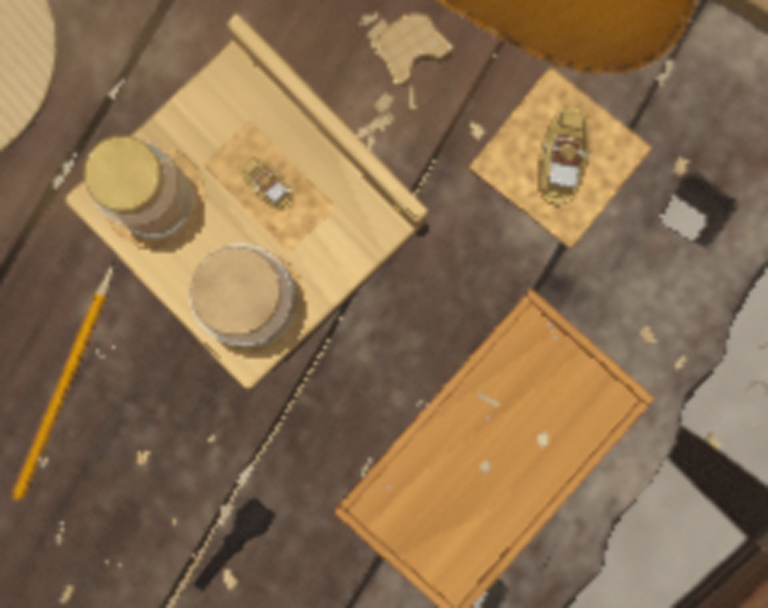

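```bash
python3 - <<'E'
import cv2,numpy as np
a=cv2.imread('pics/top0.png');b=cv2.imread('pics/t32.png')
for n,(u,v,h) in {'tall':(149,143,13),'short':(184,182,16)}.items():
  t=a[v-h:v+h,u-h:u+h]; s=b[v-h-8:v+h+8,u-h-8:u+h+8]
  t,s=[cv2.resize(x,None,fx=4,fy=4,interpolation=cv2.INTER_CUBIC) for x in(t,s)]
  m=cv2.matchTemplate(s,t,cv2.TM_CCOEFF_NORMED);_,mx,_,l=cv2.minMaxLoc(m);print(n,mx,(np.array(l)-32)/4)
E
```

```text
tall 0.9632598161697388 [-0.25  1.25]
short 0.9705542325973511 [ 0.  -0.5]
```

```bash
python3 -c "
from h import *
print(r.finish_job())"
```

```text
the job is handed in; nothing more can be done
None
```

The job is done and handed in at about 45 s of the 128 s allowed.

**What I did, in order:**
1. Stood both jars in the tray.
2. Set the large plane in the middle of the cork mat, turned at an angle to its edges so the gripper body stayed clear of the leaning violin.
3. Put the small plane on the stand's rectangular pad, lengthwise along the backboard.
4. Put the tall jar back, then the short one.

Before picking up the small plane I moved the tall jar about 28 mm within the tray, because the gripper body would have hit it.

**Last checks, with the arm clear of everything:**
- **Short jar:** upright; the top picture shows it within about 1 mm of where it started.
- **Tall jar:** upright, about 2 mm from its starting spot by picture comparison. The network puts the gap at about 5 mm, more than the picture comparison shows.
- **Small plane:** centred across the pad, about 2 mm off centre along it, and parallel to the backboard.
- **Large plane:** looks centred on the mat. The network put it at (0.543, −0.367), about 5 mm from where I released it. It missed the mat and labelled the large plane "small" in its best guess.
- **Forces:** the readings I took, once after each move, never went above about 10 N, and I saw no sign of touching the drawer.

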